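# Load watch-case blanks into the feeder

## Robot

A 7-joint arm with a two-finger parallel gripper is mounted at the origin on the work surface. World frame = base frame: x ahead of the robot, y to its left, z up, the work surface at z = 0. Lengths are in m, angles in rad, forces in N, time in s.
With the tool pointing down it reaches from about 0.425 to 0.925 m from the base axis. Payload 6.8 kg.
Tool frame: the origin (TCP) lies midway between the tips of the shut fingers; the grasp point (between the pads) lies 19 mm behind it (r.grip_depth is the distance from the TCP to the grasp point, in m); z points along the fingers, y is the line along which they close (so a half turn about z gives the same grasp; the last joint's range is limited). The gripper opens to 85 mm and grips with 20 to 120 N. Pads are 22 mm wide; open, the fingers measure 114 mm over their backs; the gripper's body (76 mm by 85 mm) begins 54 mm behind the grasp point. The pads swing forward as they close: fully open they stand 13 mm farther back than shut.
Start: joints at [-1.382, 0.477, 0.022, 1.555, -0.011, 1.109, -0.083], TCP at [0.197, 0.646, 0.231] pointing down, gripper open.
Joint ranges: [-2.96, 2.96], [-0.34, 2.1], [-1.41, 1.46], [0.24, 2.44], [-1.37, 4.51], [0.17, 1.92], [-2.96, 2.96]. Speed limits (rad/s): [2.39, 2.39, 3.14, 3.14, 3.14, 3.14, 3.14].

## Interface

Orientations are given as a rotation vector (axis times angle).
In Python, from bench import telemetry, grab_frame, calibration, order, silhouettes, r gives the robot as it stands.
- The arm moves only by the tool apply_moves, never from a script. Its argument "moves" is a list of rows, each a list of 7 numbers: the turn, a rotation vector about the tool's x, y, z scaled (see below), then the shift along the tool's x, y, z scaled (see below), then the opening, from -1 (shut) to 1 (fully open). A call has exactly 8 rows; each row shifts and turns the commanded pose from where the row before left it, along the tool's axes as they then stand; what a row does not reach is not made up. The controller multiplies each number of a shift by 1000 mm and each number of a turn by 6 degrees. A row lasts 1/12 s, in which the tool goes at most 41.7 mm and 7.16 degrees, less where a joint would pass 70% of its speed; a pose out of reach is approached as far as the arm can. A call with a number of a shift or a turn outside -1 to 1 is refused whole. A call with a gripper value outside its range is refused whole. The fingers move at their own pace and stop on an object; "grip_force" is the grip in N (left out, the last holds). Time passes only in rows, so rows that do not move let the fingers close, or fill a call up. It gives the time, the measured TCP pose, the force, the opening and the grip force at its end, in the units of the state.
- telemetry.get_obs(): the state, without advancing time (a new reading comes with each control period).
- grab_frame(name): name is "side" or "top"; returns the picture (400x640x3 uint8, blue, green, red); there is no depth.
- calibration(name): a dict with "fx", "fy", "cx", "cy" (pixels), "world_from_camera" (4x4, takes a point from camera to world coordinates). Camera axes: x right, y down, z forward; pixel columns grow to the right and rows downward; lengths in m; the calibration is good to about 2 mm. A picture is of the moment at which its call begins. calibration takes no time and is no camera call.
- order.hand_in(): hands the job in; it is judged then, once.
Trained networks look in the newest picture that a camera, given by its name, has taken for a name from the list of things; names that differ only in an ending like _2 or _b are one class to them, and where a whole thing is asked for, a point or a joint stands for the part that bears it (a point fixed in the world has none). Each returns a list of dicts, best first, with "p" (0 to 1); they miss things now and then, are a little off and sometimes report something else, mostly with a low value. They report only what shows in the picture. A call takes as long as a camera call.
- silhouettes(thing, camera): "mask" (400x640 bool, what is visible of it) and "extent" ([centre column, centre row, width, height] in pixels, round what is visible of it).
The state is a dict: "clock": time; "joints": joint angles; "qvel": joint speeds; "tau": joint torques, N m; "tcp_pos": TCP position; "orientation": TCP orientation; "contact_force": force on the tool from outside, world axes, zero at the start; "moment": the same for the moment, N m; "grip_width": finger opening in m; "gripper_force": force on a finger pad.
Only numpy, scipy, OpenCV 4.12 (cv2) and the standard library are available. Lean on these libraries where they do the work, as an engineer would, in place of code of your own. Each camera call takes 0.05 s, during which the arm holds its last target. There are 200 camera calls.

## Task

Pick up the counting tray by its slanted blue grip and tip it so that all five brass watch-case blanks slide off its open front into the blue hopper, low over the rim and without the gripper touching the polished blanks. Put the empty tray back down flat on the bench, and set the orange-knobbed feed lever to the green mark. Leave the other loose things on the bench where they are.

Things in the scene. Friction and masses are not known exactly. Their poses are not given: they have to be found in the camera images.
- tray: aluminium counting tray, 130 mm (x) by 80 mm (y), floor 4 mm, side walls 24 mm high, rear wall 30 mm, no front wall. Origin: centre of the underside; z up; +x to the open front lip (x = 65). A blue grip plate, 12 mm thick, 40 mm wide along y, rises from the rear wall and leans back (to -x) 30 degrees from vertical; its top is at x = -102, z = 82. About 0.15 kg
- tray_grip (a point): point in the middle of the blue grip plate's thickness and width, 22 mm below its top edge along the slant: x = -91, z = 63 mm in the tray's frame. Same axes as the tray
- tray_lip (a point): middle of the tray's open front edge, on the floor's upper face (x = +65, z = 4 mm in the tray's frame)
- hopper_in (a point): centre of the inner floor of the blue hopper (blue tub on a dark base, fixed to the bench). Inner floor 24 mm above the bench, inside 112 mm (x) by 152 mm (y), walls 4 mm thick, rim 51 mm above the inner floor (75 mm above the bench). z up
- reject_in (a point): centre of the inner floor of the red reject bin: same size and heights as the blue hopper, fixed to the bench, may stand in either place; not to be used
- feed_lever (a joint): angle of the feed lever, rad, 0 to 1.2: at 0 it leans 0.6 rad from vertical towards the robot (console's -x), at 0.6 it stands upright, at 1.2 it leans 0.6 rad away (+x). It stays where it is left. The broad green mark on the drum stands at 0.8; thin white marks at 0, 0.4 and 1.2
- lever_knob (a point): centre of the lever's orange ball knob, 24 mm diameter, 100 mm from the hinge axis; the steel shaft below it is 8 mm thick. Turns with the lever
- lever_hinge (a point): point on the lever's hinge axis, 30 mm above the bench, in the middle of the console (grey box 110 by 70 by 30 mm with a dark half-drum of 45 mm radius on it, fixed). Its y axis is the hinge axis, +x the way the lever moves as its angle grows
- blank0: brass watch-case blank with lugs, 27 by 22 mm, 9 mm tall, about 20 g, lying loose in the tray. Origin: centre of its underside
- blank1: brass watch-case blank with lugs, 27 by 22 mm, 9 mm tall, about 20 g, lying loose in the tray. Origin: centre of its underside
- blank2: brass watch-case blank with lugs, 27 by 22 mm, 9 mm tall, about 20 g, lying loose in the tray. Origin: centre of its underside
- blank3: brass watch-case blank with lugs, 27 by 22 mm, 9 mm tall, about 20 g, lying loose in the tray. Origin: centre of its underside
- blank4: brass watch-case blank with lugs, 27 by 22 mm, 9 mm tall, about 20 g, lying loose in the tray. Origin: centre of its underside
- loupe: black watchmaker's loupe, 36 mm diameter, 28 mm tall, a bystander. Origin at its underside
- ink_jar: amber ink jar, 52 mm diameter, 60 mm tall, a bystander. Origin at its underside
- screwdriver: screwdriver lying down, 160 mm long, a bystander
- brush: brush lying down, 170 mm long, a bystander
- pad_weight: plain steel cylinder weight, 48 mm diameter, 35 mm tall, a bystander. Origin at its underside

How it is judged:
By the outcome, as a careful person would: the job done as asked, in the order asked, and still so for the second after the job is handed in, with the robot touching nothing.
It also fails if it takes over 64 s, if anything falls off the work surface, if the arm or the gripper's body presses on something with over 40 N, if the wrist force passes 120 N, or if a joint passes its speed limit or range.

## Working session

There is one attempt and no reset: what is moved stays moved. The work goes in short steps, Python scripts to look and compute and a tool call to move; the robot and the scene stay as the last step left them, time stands still between calls to the robot, and variables do not carry over. Pictures are saved under pics/ and viewed, at most 10 in all, crops included, and the job is handed in when it is done.

Besides the shell and the picture viewer there is one more tool, called after "Request:" as name(argument=value, ...) on one line, values as JSON. apply_moves: Moves the arm, as the interface text tells. Its arguments: {"type":"object","properties":{"moves":{"type":"array"},"grip_force":{"type":"number"}},"required":["moves"]}

```bash
ls; mkdir -p pics
python3 - <<'E'
from bench import telemetry, grab_frame, calibration, order, silhouettes, r
import cv2,numpy as np
np.set_printoptions(precision=4,suppress=True)
for c in ("side","top"):
    cv2.imwrite(f"pics/{c}0.png",grab_frame(c)); k=calibration(c); print(c,k)
    for n in ["tray","tray_grip","hopper_in","reject_in","feed_lever","lever_knob","blank0","loupe","ink_jar","screwdriver","brush","pad_weight"]:
        try:
            print(n,[(round(d["p"],2),np.round(d["extent"]).tolist()) for d in silhouettes(n,c)][:6])
        except Exception as e: print(n,e)
o=telemetry.get_obs();print(o)
E
```

```text
pics
side {'fx': 446.8578804988306, 'fy': 446.8578804988306, 'cx': 314.1939038376833, 'cy': 204.99251534445224, 'world_from_camera': array([[-0.9949, -0.0754,  0.0667,  0.4961],
       [-0.1006,  0.7727, -0.6268,  0.64  ],
       [-0.0043, -0.6303, -0.7763,  0.9239],
       [ 0.    ,  0.    ,  0.    ,  1.    ]])}
tray [(0.93, [316.0, 305.0, 86.0, 48.0])]
tray_grip [(0.63, [317.0, 306.0, 79.0, 52.0])]
hopper_in [(0.97, [289.0, 194.0, 49.0, 64.0])]
reject_in [(0.7, [359.0, 201.0, 52.0, 68.0])]
feed_lever [(0.62, [363.0, 124.0, 17.0, 19.0]), (0.53, [243.0, 255.0, 22.0, 26.0])]
lever_knob []
blank0 [(0.68, [314.0, 299.0, 8.0, 7.0]), (0.55, [313.0, 315.0, 8.0, 11.0]), (0.46, [346.0, 315.0, 8.0, 12.0]), (0.43, [330.0, 305.0, 8.0, 14.0]), (0.37, [334.0, 247.0, 14.0, 10.0])]
loupe [(0.7, [335.0, 248.0, 15.0, 12.0])]
ink_jar [(0.77, [243.0, 255.0, 25.0, 29.0]), (0.23, [290.0, 194.0, 49.0, 63.0])]
screwdriver [(0.59, [406.0, 356.0, 74.0, 38.0]), (0.58, [335.0, 246.0, 15.0, 10.0])]
brush [(0.66, [220.0, 317.0, 79.0, 27.0])]
pad_weight [(0.8, [372.0, 259.0, 18.0, 21.0])]
top {'fx': 420.810826162
[... 795 characters left out ...]
.0])]
screwdriver [(0.89, [215.0, 270.0, 22.0, 57.0])]
brush [(0.73, [237.0, 136.0, 18.0, 63.0]), (0.5, [217.0, 271.0, 22.0, 56.0])]
pad_weight [(0.7, [298.0, 245.0, 18.0, 18.0])]
{'clock': 1.3, 'joints': array([-1.3821,  0.477 ,  0.0224,  1.5555, -0.0115,  1.1093, -0.0831]), 'qvel': array([ 0.0016,  0.0004, -0.0012,  0.0007, -0.0004,  0.0007, -0.0001]), 'tau': array([  0.0013, -59.6325,   1.6071, -28.1533,   0.0125,   0.0015,
         0.    ]), 'tcp_pos': array([0.1974, 0.6455, 0.2313]), 'orientation': array([-0.4645, -3.107 ,  0.    ]), 'contact_force': array([ 0.7495,  0.3928, -0.7954]), 'moment': array([-0.0014, -0.0167,  0.0313]), 'gripper_force': 0.0, 'grip_width': 0.08522658432395593}
```

View images.

Run:
```python
import cv2
a=cv2.imread("pics/side0.png")[90:390,150:470];cv2.imwrite("pics/s1.png",cv2.resize(a,None,fx=2,fy=2,interpolation=cv2.INTER_CUBIC)[:600])
a=cv2.imread("pics/top0.png")[110:310,190:460];cv2.imwrite("pics/t1.png",cv2.resize(a,None,fx=2.96,fy=2.96,interpolation=cv2.INTER_CUBIC))
```

```text
(no output)
```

View pics/s1.png

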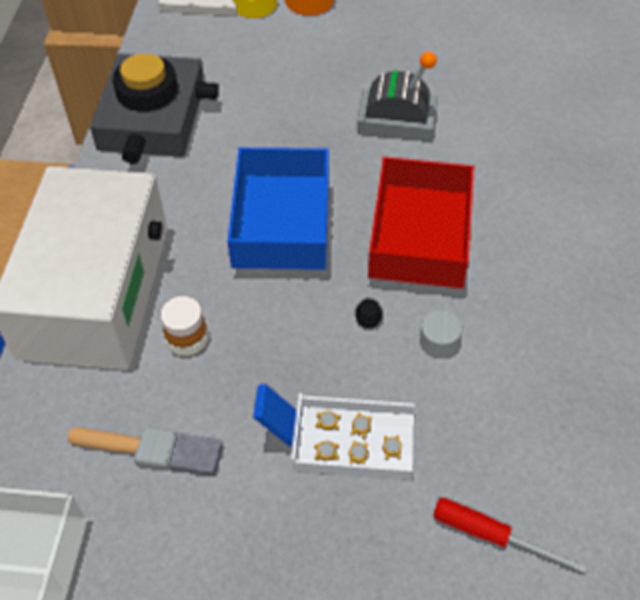

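View pics/t1.png

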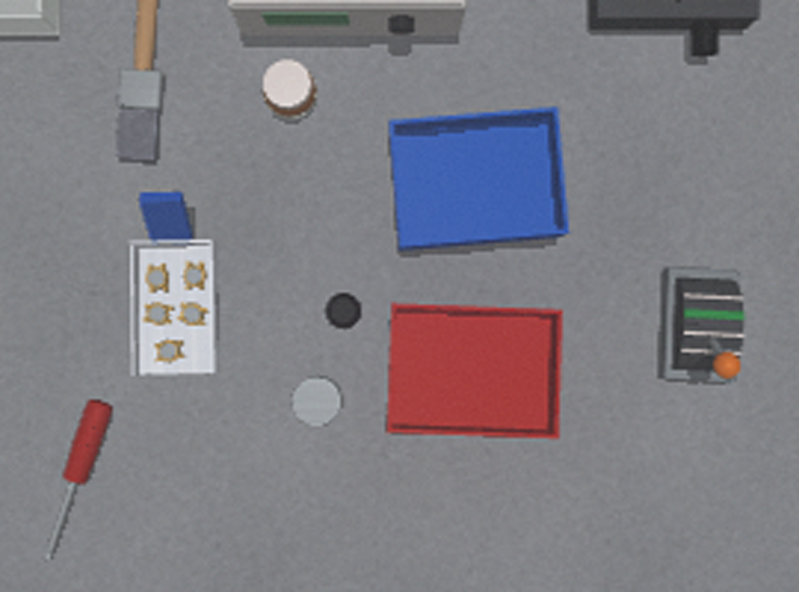

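Run:
```python
import cv2,numpy as np
s=cv2.imread("pics/side0.png");t=cv2.imread("pics/top0.png")
f=lambda im,x,y,w,h,k:cv2.resize(im[y:y+h,x:x+w],None,fx=k,fy=k,interpolation=cv2.INTER_CUBIC)
o=np.zeros((600,800,3),np.uint8)
a=f(t,225,170,60,75,6);o[:450,:360]=a
a=f(s,270,275,100,60,4.4);o[:264,360:800]=a
a=f(s,320,105,60,60,5);o[264:564,360:660]=a
a=f(t,410,195,35,45,4);o[270:450,660:800]=a
cv2.imwrite("pics/z.png",o)
from bench import r
print({k:getattr(r,k) for k in dir(r) if not k.startswith('_')})
```

```text
{'Unreachable': <class 'bench.Unreachable'>, 'grip_depth': 0.0187}
```

View pics/z.png

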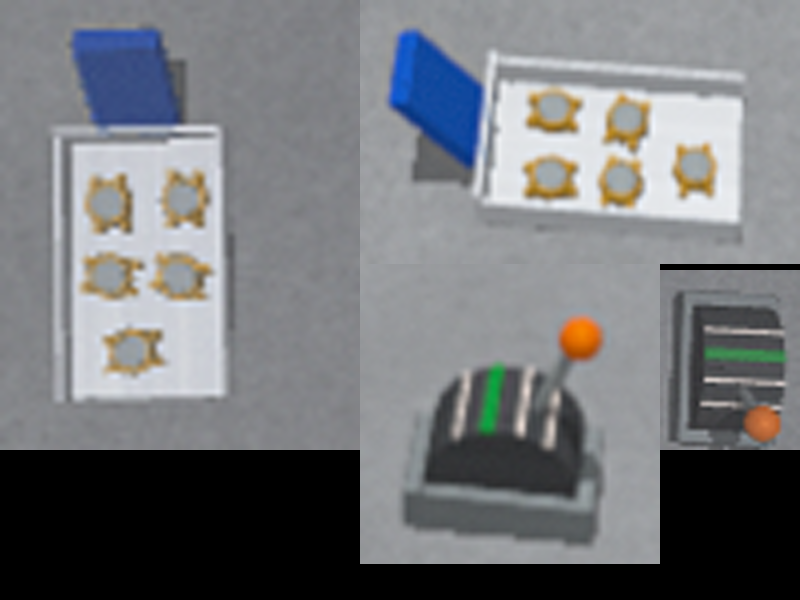

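```bash
cat > h.py <<'E'
import numpy as np
from scipy.optimize import least_squares
from scipy.spatial.transform import Rotation as R
from bench import calibration
np.set_printoptions(precision=4,suppress=True)
C={c:calibration(c) for c in("side","top")}
def proj(c,P):
    k=C[c];T=np.linalg.inv(k["world_from_camera"]);p=np.asarray(P)@T[:3,:3].T+T[:3,3]
    return np.stack([k["fx"]*p[:,0]/p[:,2]+k["cx"],k["fy"]*p[:,1]/p[:,2]+k["cy"]],1)
def crop(p,co,sc,off): return (np.asarray(p,float)-co+.5)/sc-.5+off   # canvas -> image pixel
def fit(model,obs,x0):
    # model(x, P)->world ; obs = [(cam,[local pts mm],[pixels])]
    f=lambda x:np.concatenate([(proj(c,model(x,np.array(P)/1000))-np.array(px)).ravel() for c,P,px in obs])
    s=least_squares(f,x0,loss="soft_l1");return s.x,f(s.x).reshape(-1,2)
def pose4(x,P): return P@R.from_euler("z",x[3]).as_matrix().T+x[:3]
def moves(o,pos,Rt,n=8,grip=1.0,arc=None):
    "rows from the present pose to TCP pose pos,Rt in n rows"
    p=np.array(o["tcp_pos"]);Rc=R.from_rotvec(o["orientation"]);rel=(Rt*Rc.inv()).as_rotvec()
    w=(Rc.inv().apply(rel));dw=w/n;rows=[]
    for i in range(n):
        Ri=R.from_rotvec(rel*i/n)*Rc
        rows.append(np.r_[np.degrees(dw)/6,Ri.inv().apply((np.array(pos)-p)/n),grip].round(3).tolist())
    print(rows); print("max turn deg/row %.2f shift mm/row %.1f"%(np.degrees(np.linalg.norm(dw)),1000*np.linalg.norm(np.array(pos)-p)/n))
E
python3 - <<'E'
from h import *
T=lambda p:crop(p,(0,0),6,(225,170)); S=lambda p:crop(p,(360,0),4.4,(270,275))
obs=[("top",[(-107.2,-20,79),(-107.2,20,79),(-65,-40,30),(-65,40,30),(65,-40,24),(65,40,0)],T([(74,30),(158,30),(53,127),(221,126),(53,402),(228,397)])),
("side",[(-107.2,20,79),(-96.8,20,85),(-107.2,-20,79),(-96.8,-20,85),(-65,40,30),(-65,-40,30),(65,40,24),(65,-40,24),(65,-40,0)],S([(404,32),(418,32),(391,100),(404,112),(490,50),(478,203),(744,74),(741,220),(741,240)]))]
x,res=fit(pose4,obs,[.47,.2,0,3.14]);print("tray",x,np.degrees(x[3]));print(res.T)
print("grip",pose4(x,np.array([[-.091,0,.063],[.065,0,.004]])))
T=lambda p:crop(p,(0,0),2.96,(190,110)); S=lambda p:crop(p,(0,0),2,(150,90))
L=[(60,80,75),(60,-80,75),(-60,-80,75),(-60,80,75)]
obs=[("top",L,T([(390,121),(557,108),(568,234),(398,250)])),("side",[L[1],L[2],L[3],L[0]],S([(237,148),(329,149),(328,233),(233,236)]))]
x,res=fit(pose4,obs,[.57,-.05,0,0]);print("hopper",x,np.degrees(x[3]));print(res.T)
k=[("top",[(0,0,0)],crop([(763,424)],(660,270),4,(410,195))),("side",[(0,0,0)],crop([(581,339)],(360,264),5,(320,105)))]
x,res=fit(lambda x,P:P+x,k,[.5,-.25,.1]);print("knob",x,res.ravel())
# console box top (z=30) corners: top view and side view
T=lambda p:crop(p,(660,270),4,(410,195)); S=lambda p:crop(p,(360,264),5,(320,105))
obs=[("top",[(55,35,30),(-55,35,30)],T([(680,293),(675,441)])),
("side",[(55,35,30),(55,35,0),(-55,35,30),(-55,35,0)],S([(405,487),(405,524),(595,505),(595,541)]))]
x,res=fit(pose4,obs,[.5,-.27,0,0]);print("console",x,np.degrees(x[3]));print(res.T)
E
```

```text
tray [ 0.5164  0.1929 -0.0021  3.1648] 181.3273879401208
[[-0.4167  0.1349 -0.3373 -0.3597  0.8155  0.7603 -1.3501  0.1261 -0.8501
   0.9659  0.3084 -0.6385  0.2695  0.3097 -0.4546]
 [ 0.1766 -0.203   0.7276  0.1373  0.2827  0.0045  0.2271 -0.8459  1.6966
  -2.0378  0.3449 -1.1831  0.0742  0.4843  0.5909]]
grip [[0.6074 0.195  0.0609]
 [0.4514 0.1914 0.0019]]
hopper [ 0.6355 -0.1023  0.0026  0.0895] 5.128451580244607
[[-0.7241 -0.0467  0.627   0.6562  0.778   0.1172 -0.1103 -2.1749]
 [ 0.6545 -0.1441 -0.0157 -0.0345 -1.4917 -1.7623  3.6398  1.8344]]
knob [ 0.4603 -0.3214  0.1207] [-0.0004  0.0329 -0.0337 -0.0025]
console [ 0.4963 -0.3195  0.0043 -0.0432] -2.4734178152340065
[[-0.0832  0.1867 -0.1651 -0.3766  0.4023 -0.5081]
 [-0.1865  1.1484 -0.1659 -0.0563  0.0015  0.303 ]]
```

```bash
cat >> h.py <<'E'
TR=np.array([.5164,.1929,0.0,3.1648])
def tool(tray_pos,yaw,tip,back=0):
    "TCP pose holding the tray with origin tray_pos (m), yaw, tip(rad, lip down)"
    Rt=R.from_euler("z",yaw)*R.from_euler("y",tip)
    d=np.array([.5,0,-3**.5/2]);nrm=np.array([3**.5/2,0,.5]);y=-nrm;x=np.cross(y,d)
    M=Rt*R.from_matrix(np.stack([x,y,d],1))
    g=np.array(tray_pos)+Rt.apply(np.array([-.091,0,.063])+d*(.0187-back))
    return g,M
def lip2org(lip,yaw,tip):
    return np.array(lip)-(R.from_euler("z",yaw)*R.from_euler("y",tip)).apply([.065,0,.004])
E
python3 - <<'E'
from h import *
from bench import telemetry
o=telemetry.get_obs()
g,M=tool(TR[:3],TR[3],0,.1);print(g,M.as_matrix());moves(o,g+[0,0,.03],M,20,.06)
E
```

```text
[0.648  0.196  0.1334] [[-0.0232  0.8658 -0.4999]
 [ 0.9997  0.0201 -0.0116]
 [ 0.     -0.5    -0.866 ]]
[[0.216, 0.156, 0.583, -0.028, -0.015, 0.003, 0.06], [0.216, 0.156, 0.583, -0.029, -0.013, 0.003, 0.06], [0.216, 0.156, 0.583, -0.03, -0.011, 0.003, 0.06], [0.216, 0.156, 0.583, -0.03, -0.009, 0.003, 0.06], [0.216, 0.156, 0.583, -0.031, -0.007, 0.002, 0.06], [0.216, 0.156, 0.583, -0.031, -0.005, 0.002, 0.06], [0.216, 0.156, 0.583, -0.032, -0.003, 0.002, 0.06], [0.216, 0.156, 0.583, -0.032, -0.001, 0.001, 0.06], [0.216, 0.156, 0.583, -0.032, 0.001, 0.001, 0.06], [0.216, 0.156, 0.583, -0.032, 0.002, 0.0, 0.06], [0.216, 0.156, 0.583, -0.032, 0.004, -0.0, 0.06], [0.216, 0.156, 0.583, -0.031, 0.006, -0.001, 0.06], [0.216, 0.156, 0.583, -0.031, 0.008, -0.002, 0.06], [0.216, 0.156, 0.583, -0.03, 0.01, -0.002, 0.06], [0.216, 0.156, 0.583, -0.03, 0.012, -0.003, 0.06], [0.216, 0.156, 0.583, -0.029, 0.013, -0.004, 0.06], [0.216, 0.156, 0.583, -0.028, 0.015, -0.005, 0.06], [0.216, 0.156, 0.583, -0.027, 0.017, -0.006, 0.06], [0.216, 0.156, 0.583, -0.026, 0.018, -0.006, 0.06], [0.216, 0.156, 0.583, -0.024, 0.019, -0.007, 0.06]]
max turn deg/row 3.85 shift mm/row 32.0
```

Request:
apply_moves(moves=[[0.216,0.156,0.583,-0.028,-0.015,0.003,0.06],[0.216,0.156,0.583,-0.029,-0.013,0.003,0.06],[0.216,0.156,0.583,-0.03,-0.011,0.003,0.06],[0.216,0.156,0.583,-0.03,-0.009,0.003,0.06],[0.216,0.156,0.583,-0.031,-0.007,0.002,0.06],[0.216,0.156,0.583,-0.031,-0.005,0.002,0.06],[0.216,0.156,0.583,-0.032,-0.003,0.002,0.06],[0.216,0.156,0.583,-0.032,-0.001,0.001,0.06]])

```text
clock: 1.97
tcp_pos: [0.3791, 0.4669, 0.2049]
orientation: [-1.145, -2.748, 0.237]
contact_force: [0.2, 0.4, -0.0]
grip_width: 0.045
gripper_force: 0.0
```

Request:
apply_moves(moves=[[0.216,0.156,0.583,-0.032,0.001,0.001,0.06],[0.216,0.156,0.583,-0.032,0.002,0,0.06],[0.216,0.156,0.583,-0.032,0.004,0,0.06],[0.216,0.156,0.583,-0.031,0.006,-0.001,0.06],[0.216,0.156,0.583,-0.031,0.008,-0.002,0.06],[0.216,0.156,0.583,-0.03,0.01,-0.002,0.06],[0.216,0.156,0.583,-0.03,0.012,-0.003,0.06],[0.216,0.156,0.583,-0.029,0.013,-0.004,0.06]])

```text
clock: 2.63
tcp_pos: [0.5584, 0.286, 0.1768]
orientation: [-1.691, -2.243, 0.438]
contact_force: [1.1, 0.2, -0.0]
grip_width: 0.0451
gripper_force: 0.0
```

Run:
```python
from h import *
from bench import telemetry
o=telemetry.get_obs();print(o["clock"],o["tcp_pos"],o["joints"],o["grip_width"])
g,M=tool(TR[:3],TR[3],0,.07);moves(o,g,M,8,.06)
```

```text
2.6333 [0.5584 0.286  0.1768] [-0.689   0.7052  0.3124  1.4141 -0.3068  1.4816 -0.0312] 0.045083844609776845
[[0.108, 0.077, 0.288, -0.014, 0.009, 0.005, 0.06], [0.108, 0.077, 0.288, -0.014, 0.009, 0.005, 0.06], [0.108, 0.077, 0.288, -0.013, 0.01, 0.004, 0.06], [0.108, 0.077, 0.288, -0.013, 0.01, 0.004, 0.06], [0.108, 0.077, 0.288, -0.013, 0.011, 0.004, 0.06], [0.108, 0.077, 0.288, -0.012, 0.011, 0.004, 0.06], [0.108, 0.077, 0.288, -0.012, 0.011, 0.003, 0.06], [0.108, 0.077, 0.288, -0.012, 0.012, 0.003, 0.06]]
max turn deg/row 1.90 shift mm/row 17.0
```

Request:
apply_moves(moves=[[0.108,0.077,0.288,-0.014,0.009,0.005,0.06],[0.108,0.077,0.288,-0.014,0.009,0.005,0.06],[0.108,0.077,0.288,-0.013,0.01,0.004,0.06],[0.108,0.077,0.288,-0.013,0.01,0.004,0.06],[0.108,0.077,0.288,-0.013,0.011,0.004,0.06],[0.108,0.077,0.288,-0.012,0.011,0.004,0.06],[0.108,0.077,0.288,-0.012,0.011,0.003,0.06],[0.108,0.077,0.288,-0.012,0.012,0.003,0.06]])

```text
clock: 3.3
tcp_pos: [0.6327, 0.1974, 0.1063]
orientation: [-1.904, -1.953, 0.523]
contact_force: [-0.8, 0.5, 0.1]
grip_width: 0.0454
gripper_force: 0.0
```

Run:
```python
from h import *
from bench import telemetry,grab_frame
import cv2
s=grab_frame("side");t=grab_frame("top")
f=lambda im,x,y,w,h,k:cv2.resize(im[y:y+h,x:x+w],None,fx=k,fy=k,interpolation=cv2.INTER_CUBIC)
cv2.imwrite("pics/pre.png",np.hstack([f(s,230,200,130,150,3),f(t,200,140,130,150,3)]))
o=telemetry.get_obs();print(o["clock"],o["tcp_pos"],o["joints"],o["grip_width"])
g,M=tool(TR[:3],TR[3],0,.0);moves(o,g,M,8,.06)
```

```text
3.4 [0.633  0.1936 0.1047] [-0.5156  0.9051  0.3646  1.2643 -0.3739  1.5553 -0.0757] 0.04545294501585077
[[-0.003, 0.002, -0.003, 0.0, -0.0, 0.008, 0.06], [-0.003, 0.002, -0.003, 0.0, -0.0, 0.008, 0.06], [-0.003, 0.002, -0.003, 0.0, -0.0, 0.008, 0.06], [-0.003, 0.002, -0.003, 0.0, -0.0, 0.008, 0.06], [-0.003, 0.002, -0.003, 0.0, -0.0, 0.008, 0.06], [-0.003, 0.002, -0.003, 0.0, -0.0, 0.008, 0.06], [-0.003, 0.002, -0.003, 0.0, -0.0, 0.008, 0.06], [-0.003, 0.002, -0.003, 0.0, -0.0, 0.008, 0.06]]
max turn deg/row 0.03 shift mm/row 8.5
```

View pics/pre.png

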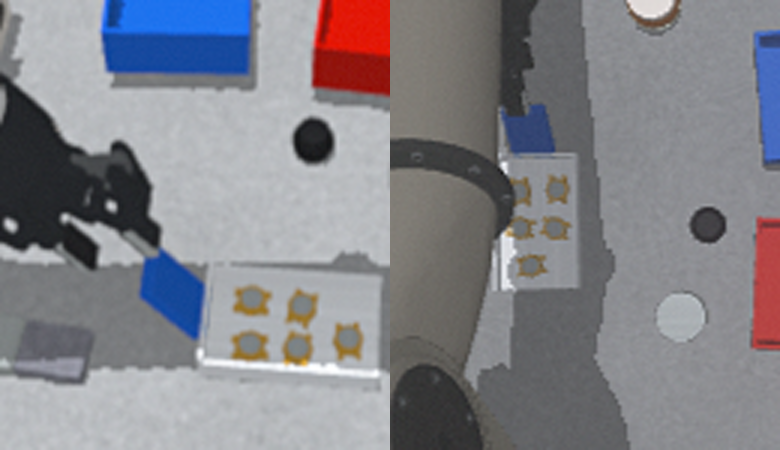

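Request:
apply_moves(moves=[[0,0,0,0,0,0.01,0.06],[0,0,0,0,0,0.01,0.06],[0,0,0,0,0,0.01,0.06],[0,0,0,0,0,0.01,0.06],[0,0,0,0,0,0.01,0.06],[0,0,0,0,0,0.01,0.06],[0,0,0,0,0,0.008,0.06],[0,0,0,0,0,0,0.06]])

```text
clock: 4.07
tcp_pos: [0.5968, 0.1961, 0.0467]
orientation: [-1.902, -1.953, 0.526]
contact_force: [-0.6, 0.1, 0.5]
grip_width: 0.0455
gripper_force: 0.0
```

Run:
```python
from h import *
from bench import telemetry,grab_frame
import cv2
s=grab_frame("side")
f=lambda im,x,y,w,h,k:cv2.resize(im[y:y+h,x:x+w],None,fx=k,fy=k,interpolation=cv2.INTER_CUBIC)
cv2.imwrite("pics/pre2.png",f(s,230,230,120,110,5))
o=telemetry.get_obs();print(o["clock"],o["tcp_pos"],o["contact_force"])
g,M=tool(TR[:3],TR[3],0,.0);print(g,(M.inv()*R.from_rotvec(o["orientation"])).as_rotvec(),M.inv().apply(g-o["tcp_pos"]))
```

```text
4.1167 [0.5978 0.196  0.0476] [ 0.2479 -0.0823  0.7021]
[0.598  0.1948 0.0468] [ 0.0012 -0.0012 -0.0025] [-0.0013  0.0006  0.0006]
```

View pics/pre2.png

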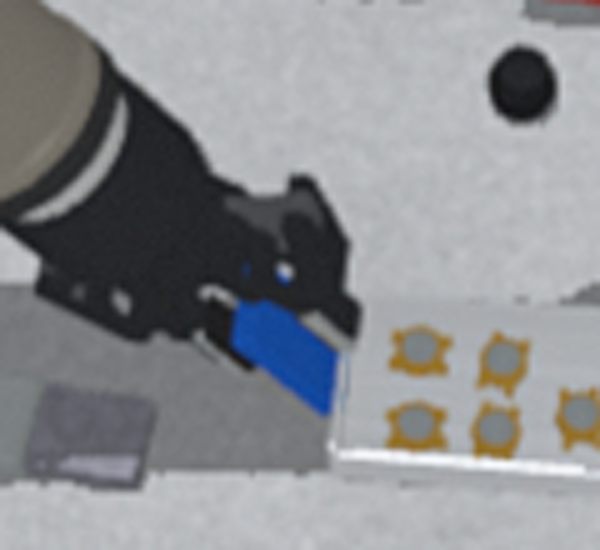

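Request:
apply_moves(moves=[[0,0,0,0,0,0,-0.3],[0,0,0,0,0,0,-0.5],[0,0,0,0,0,0,-0.7],[0,0,0,0,0,0,-1],[0,0,0,0,0,0,-1],[0,0,0,0,0,0,-1],[0,0,0,0,0,0,-1],[0,0,0,0,0,0,-1]], grip_force=80)

```text
clock: 4.78
tcp_pos: [0.5993, 0.1961, 0.0488]
orientation: [-1.905, -1.955, 0.521]
contact_force: [2.1, 1.2, 3.0]
grip_width: 0.011
gripper_force: 78.0
```

Run:
```python
from h import *
from bench import telemetry
o=telemetry.get_obs();print(o)
M=R.from_rotvec(o["orientation"]);print(M.inv().apply([0,0,.012]))
```

```text
{'clock': 4.7833, 'joints': array([-0.5367,  0.9144,  0.3457,  1.3879, -0.3866,  1.4204, -0.056 ]), 'qvel': array([ 0.0013, -0.0006, -0.    ,  0.0005,  0.0013, -0.0005,  0.0002]), 'tau': array([  0.01  , -72.3727,   9.167 , -19.377 ,   0.0074,   2.2822,
         0.0618]), 'tcp_pos': array([0.5993, 0.1961, 0.0488]), 'orientation': array([-1.9049, -1.9551,  0.5211]), 'contact_force': array([2.064 , 1.1999, 3.0493]), 'moment': array([-0.008 , -0.6166, -0.1426]), 'gripper_force': 77.9883062839508, 'grip_width': 0.010967056450272251}
[ 0.     -0.006  -0.0104]
```

Request:
apply_moves(moves=[[0,0,0,0,-0.002,-0.0035,-1],[0,0,0,0,-0.005,-0.0087,-1],[0,0,0,0,-0.009,-0.0156,-1],[0,0,0,0,-0.01,-0.0173,-1],[0,0,0,0,-0.01,-0.0173,-1],[0,0,0,0,-0.01,-0.0173,-1],[0,0,0,0,-0.007,-0.012,-1],[0,0,0,0,-0.003,-0.0052,-1]])

```text
clock: 5.45
tcp_pos: [0.5998, 0.196, 0.1638]
orientation: [-1.906, -1.957, 0.518]
contact_force: [0.7, 0.4, -1.9]
grip_width: 0.0113
gripper_force: 78.1
```

```bash
cat >> h.py <<'E'
def rowsvia(o,poses,speed=.02,deg=4):
    pass
E
python3 - <<'E'
from h import *
from bench import telemetry
o=telemetry.get_obs();print(o["tcp_pos"],o["grip_width"],o["contact_force"],o["joints"])
yaw=np.radians(273);lip=np.array([.640,-.055,.11])
g,M=tool(lip2org(lip,yaw,0),yaw,0)
print(g,lip2org(lip,yaw,0)); moves(o,g,M,24,-1)
E
```

```text
[0.5998 0.196  0.1638] 0.011267741666823589 [ 0.6892  0.4033 -1.8917] [-0.5512  0.7896  0.3758  1.3433 -0.3558  1.5813 -0.0905]
[0.6323 0.0914 0.1528] [0.6366 0.0099 0.106 ]
[[0.002, -0.317, -0.551, -0.004, 0.001, -0.0, -1.0], [0.002, -0.317, -0.551, -0.004, 0.001, -0.0, -1.0], [0.002, -0.317, -0.551, -0.005, 0.001, 0.0, -1.0], [0.002, -0.317, -0.551, -0.005, 0.001, 0.0, -1.0], [0.002, -0.317, -0.551, -0.005, 0.0, 0.0, -1.0], [0.002, -0.317, -0.551, -0.005, 0.0, 0.001, -1.0], [0.002, -0.317, -0.551, -0.005, -0.0, 0.001, -1.0], [0.002, -0.317, -0.551, -0.004, -0.001, 0.001, -1.0], [0.002, -0.317, -0.551, -0.004, -0.001, 0.001, -1.0], [0.002, -0.317, -0.551, -0.004, -0.001, 0.001, -1.0], [0.002, -0.317, -0.551, -0.004, -0.001, 0.001, -1.0], [0.002, -0.317, -0.551, -0.004, -0.002, 0.001, -1.0], [0.002, -0.317, -0.551, -0.004, -0.002, 0.002, -1.0], [0.002, -0.317, -0.551, -0.004, -0.002, 0.002, -1.0], [0.002, -0.317, -0.551, -0.004, -0.002, 0.002, -1.0], [0.002, -0.317, -0.551, -0.003, -0.002, 0.002, -1.0], [0.002, -0.317, -0.551, -0.003, -0.003, 0.002, -1.0], [0.002, -0.317, -0.551, -0.003, -0.003, 0.002, -1.0], [0.002, -0.317, -0.551, -0.003, -0.003, 0.002, -1.0], [0.002, -0.317, -0.551, -0.003, -0.003, 0.002, -1.0], [0.002, -0.317, -0.551, -0.002, -0.003, 0.002, -1.0], [0.002, -0.317, -0.551, -0.002, -0.003, 0.002, -1.0], [0.002, -0.317, -0.551, -0.002, -0.003, 0.003, -1.0], [0.002, -0.317, -0.551, -0.001, -0.004, 0.003, -1.0]]
max turn deg/row 3.81 shift mm/row 4.6
```

Request:
apply_moves(moves=[[0,-0.1,-0.17,-0.002,0,0,-1],[0,-0.2,-0.35,-0.003,0,0,-1],[0.002,-0.317,-0.551,-0.005,0.001,0,-1],[0.002,-0.317,-0.551,-0.005,0.001,0,-1],[0.002,-0.317,-0.551,-0.005,0,0,-1],[0.002,-0.317,-0.551,-0.005,0,0.001,-1],[0.002,-0.317,-0.551,-0.005,0,0.001,-1],[0.002,-0.317,-0.551,-0.004,-0.001,0.001,-1]])

```text
clock: 6.12
tcp_pos: [0.6049, 0.1618, 0.1556]
orientation: [-1.436, -2.402, 0.646]
contact_force: [-0.2, -0.5, -2.3]
grip_width: 0.011
gripper_force: 78.0
```

Request:
apply_moves(moves=[[0.002,-0.317,-0.551,-0.004,-0.001,0.001,-1],[0.002,-0.317,-0.551,-0.004,-0.001,0.001,-1],[0.002,-0.317,-0.551,-0.004,-0.001,0.001,-1],[0.002,-0.317,-0.551,-0.004,-0.002,0.001,-1],[0.002,-0.317,-0.551,-0.004,-0.002,0.002,-1],[0.002,-0.317,-0.551,-0.004,-0.002,0.002,-1],[0.002,-0.2,-0.35,-0.004,-0.002,0.002,-1],[0.002,-0.1,-0.17,-0.003,-0.002,0.002,-1]])

```text
clock: 6.78
tcp_pos: [0.6121, 0.1277, 0.152]
orientation: [-0.874, -2.751, 0.739]
contact_force: [-0.2, 0.2, -2.4]
grip_width: 0.0114
gripper_force: 78.1
```

Run:
```python
from h import *
from bench import telemetry
o=telemetry.get_obs();print(o["clock"],o["tcp_pos"],o["grip_width"],o["contact_force"],o["joints"])
yaw=np.radians(273);lip=np.array([.640,-.055,.11])
g,M=tool(lip2org(lip,yaw,0),yaw,0)
print(np.degrees((M*R.from_rotvec(o["orientation"]).inv()).as_rotvec())); moves(o,g,M,12,-1)
```

```text
6.7833 [0.6121 0.1277 0.152 ] 0.01139777875326725 [-0.2262  0.1707 -2.4205] [-0.6043  0.7356  0.2729  1.4474  0.102   1.4241  0.5594]
[ 0.0925 -0.2906 38.3256]
[[-0.001, -0.27, -0.459, -0.003, -0.001, 0.001, -1.0], [-0.001, -0.27, -0.459, -0.003, -0.001, 0.001, -1.0], [-0.001, -0.27, -0.459, -0.003, -0.002, 0.001, -1.0], [-0.001, -0.27, -0.459, -0.003, -0.002, 0.001, -1.0], [-0.001, -0.27, -0.459, -0.003, -0.002, 0.001, -1.0], [-0.001, -0.27, -0.459, -0.003, -0.002, 0.001, -1.0], [-0.001, -0.27, -0.459, -0.002, -0.002, 0.001, -1.0], [-0.001, -0.27, -0.459, -0.002, -0.002, 0.001, -1.0], [-0.001, -0.27, -0.459, -0.002, -0.002, 0.001, -1.0], [-0.001, -0.27, -0.459, -0.002, -0.002, 0.001, -1.0], [-0.001, -0.27, -0.459, -0.002, -0.003, 0.001, -1.0], [-0.001, -0.27, -0.459, -0.002, -0.003, 0.001, -1.0]]
max turn deg/row 3.19 shift mm/row 3.5
```

Request:
apply_moves(moves=[[0,-0.2,-0.35,-0.003,-0.001,0.001,-1],[0,-0.3,-0.52,-0.004,-0.001,0.001,-1],[0,-0.3,-0.52,-0.004,-0.002,0.001,-1],[0,-0.3,-0.52,-0.004,-0.002,0.001,-1],[0,-0.3,-0.52,-0.004,-0.003,0.001,-1],[0,-0.3,-0.52,-0.003,-0.003,0.001,-1],[0,-0.3,-0.52,-0.003,-0.003,0.001,-1],[0,-0.3,-0.52,-0.003,-0.003,0.001,-1]])

```text
clock: 7.45
tcp_pos: [0.6306, 0.0974, 0.1543]
orientation: [-0.201, -2.99, 0.802]
contact_force: [-0.7, 0.2, -3.2]
grip_width: 0.0111
gripper_force: 78.1
```

Run:
```python
from h import *
from bench import telemetry,grab_frame
import cv2
s=grab_frame("side");t=grab_frame("top")
f=lambda im,x,y,w,h,k:cv2.resize(im[y:y+h,x:x+w],None,fx=k,fy=k,interpolation=cv2.INTER_CUBIC)
cv2.imwrite("pics/c1.png",np.hstack([f(s,210,120,130,170,3),f(t,260,110,130,170,3)]))
o=telemetry.get_obs();print(o["clock"],o["tcp_pos"],o["grip_width"],o["contact_force"],o["joints"])
yaw=np.radians(273);lip=np.array([.640,-.055,.11])
g,M=tool(lip2org(lip,yaw,0),yaw,0)
print(g,np.degrees((M*R.from_rotvec(o["orientation"]).inv()).as_rotvec())); moves(o,g,M,4,-1)
```

```text
7.55 [0.6301 0.0971 0.1547] 0.011140166609009211 [-0.9757  0.7834 -1.4792] [-0.6137  0.6483  0.2204  1.5895  0.3246  1.2261  0.8578]
[0.6323 0.0914 0.1528] [ 0.0408 -0.2661 10.9041]
[[-0.001, -0.237, -0.388, -0.001, -0.001, 0.001, -1.0], [-0.001, -0.237, -0.388, -0.001, -0.001, 0.001, -1.0], [-0.001, -0.237, -0.388, -0.001, -0.001, 0.001, -1.0], [-0.001, -0.237, -0.388, -0.001, -0.001, 0.001, -1.0]]
max turn deg/row 2.73 shift mm/row 1.6
```

View pics/c1.png

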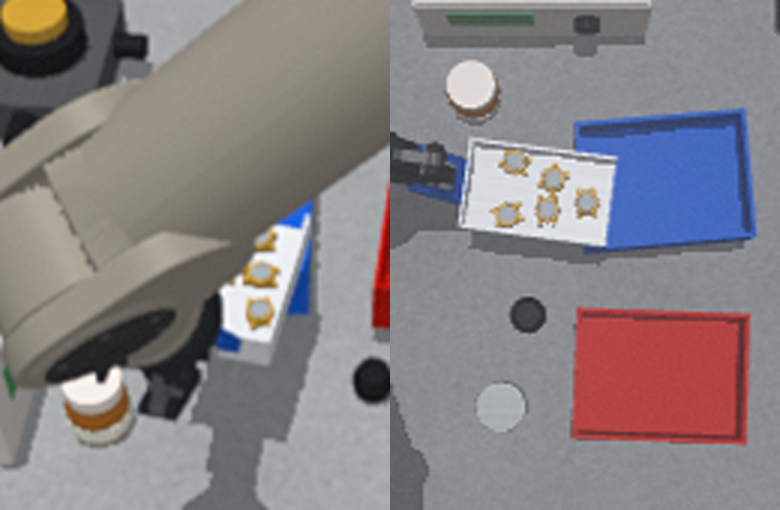

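```bash
cat >> h.py <<'E'
def seq(o,poses,grip):
    p=np.array(o["tcp_pos"]);Rc=R.from_rotvec(o["orientation"]);rows=[]
    for q,M in poses:
        rows.append(np.r_[np.degrees((Rc.inv()*M).as_rotvec())/6,Rc.inv().apply(q-p),grip].round(3).tolist());p,Rc=q,M
    print(rows)
E
python3 - <<'E'
from h import *
from bench import telemetry
o=telemetry.get_obs()
yaw=np.radians(273)
def P(l,t): t=np.radians(t);return tool(lip2org(l,yaw,t),yaw,t)
a=[P([.640,-.055,.11],0)];
g0=np.array(o["tcp_pos"]);R0=R.from_rotvec(o["orientation"]);rel=(a[0][1]*R0.inv()).as_rotvec()
ps=[(g0+(a[0][0]-g0)*i/4,R.from_rotvec(rel*i/4)*R0) for i in(1,2,3,4)]
ps+=[P([.640,-.056,.104],0),P([.640,-.058,.096],0),P([.640,-.06,.088],0),P([.640,-.06,.084],0)]
seq(o,ps,-1)
E
```

```text
[[-0.001, -0.237, -0.388, -0.001, -0.001, 0.001, -1.0], [-0.001, -0.237, -0.388, -0.001, -0.001, 0.001, -1.0], [-0.001, -0.237, -0.388, -0.001, -0.001, 0.001, -1.0], [-0.001, -0.237, -0.388, -0.001, -0.001, 0.001, -1.0], [0.0, 0.0, 0.0, 0.0, 0.002, 0.006, -1.0], [0.0, 0.0, 0.0, 0.0, 0.002, 0.008, -1.0], [0.0, 0.0, 0.0, 0.0, 0.002, 0.008, -1.0], [0.0, 0.0, 0.0, -0.0, 0.002, 0.003, -1.0]]
```

Request:
apply_moves(moves=[[0,-0.237,-0.388,-0.001,-0.001,0.001,-1],[0,-0.237,-0.388,-0.001,-0.001,0.001,-1],[0,-0.237,-0.388,-0.001,-0.001,0.001,-1],[0,-0.237,-0.388,-0.001,-0.001,0.001,-1],[0,0,0,0,0.002,0.006,-1],[0,0,0,0,0.002,0.008,-1],[0,0,0,0,0.002,0.008,-1],[0,0,0,0,0.002,0.003,-1]])

```text
clock: 8.22
tcp_pos: [0.6344, 0.0853, 0.1263]
orientation: [-0.076, 3.021, -0.812]
contact_force: [-0.5, -0.6, -2.9]
grip_width: 0.0113
gripper_force: 78.0
```

Run:
```python
from h import *
from bench import telemetry
o=telemetry.get_obs();print(o["tcp_pos"],o["contact_force"],o["joints"])
yaw=np.radians(273)
def P(l,t): t=np.radians(t);return tool(lip2org(l,yaw,t),yaw,t)
q,M=P([.640,-.06,.084],0);print(q,np.degrees((M*R.from_rotvec(o["orientation"]).inv()).as_rotvec()))
ps=[P([.640,-.06,.084-.0005*i],3.2*i) for i in range(1,17)]
seq(o,ps[:8],-1);seq(dict(tcp_pos=ps[7][0],orientation=ps[7][1].as_rotvec()),ps[8:],-1)
```

```text
[0.6344 0.0853 0.1263] [-0.5344 -0.559  -2.8538] [-0.6103  0.6384  0.2     1.6832  0.4162  1.0777  0.9392]
[0.6323 0.0864 0.1268] [ 0.0795 -0.0063  0.1242]
[[-0.547, -0.011, -0.017, 0.002, -0.005, -0.006, -1.0], [-0.533, -0.0, -0.0, -0.0, -0.006, -0.005, -1.0], [-0.533, 0.0, -0.0, -0.0, -0.006, -0.005, -1.0], [-0.533, -0.0, 0.0, 0.0, -0.006, -0.005, -1.0], [-0.533, 0.0, 0.0, 0.0, -0.006, -0.005, -1.0], [-0.533, -0.0, 0.0, -0.0, -0.006, -0.005, -1.0], [-0.533, -0.0, -0.0, -0.0, -0.006, -0.005, -1.0], [-0.533, 0.0, -0.0, 0.0, -0.006, -0.005, -1.0]]
[[-0.533, 0.0, 0.0, -0.0, -0.006, -0.005, -1.0], [-0.533, -0.0, 0.0, 0.0, -0.006, -0.005, -1.0], [-0.533, 0.0, -0.0, -0.0, -0.006, -0.005, -1.0], [-0.533, -0.0, -0.0, 0.0, -0.006, -0.005, -1.0], [-0.533, 0.0, 0.0, -0.0, -0.006, -0.005, -1.0], [-0.533, -0.0, -0.0, -0.0, -0.006, -0.005, -1.0], [-0.533, 0.0, -0.0, 0.0, -0.006, -0.005, -1.0], [-0.533, -0.0, 0.0, -0.0, -0.006, -0.005, -1.0]]
```

Request:
apply_moves(moves=[[-0.533,0,0,0,-0.006,-0.006,-1],[-0.533,0,0,0,-0.006,-0.006,-1],[-0.533,0,0,0,-0.006,-0.006,-1],[-0.533,0,0,0,-0.006,-0.006,-1],[-0.533,0,0,0,-0.006,-0.006,-1],[-0.533,0,0,0,-0.006,-0.006,-1],[-0.533,0,0,0,-0.006,-0.006,-1],[-0.533,0,0,0,-0.006,-0.006,-1]])

```text
clock: 8.88
tcp_pos: [0.6365, 0.0563, 0.1885]
orientation: [-0.081, 3.135, -0.117]
contact_force: [-0.2, 0.4, -1.5]
grip_width: 0.0111
gripper_force: 78.4
```

Run:
```python
from h import *
from bench import telemetry
o=telemetry.get_obs();print(o["tcp_pos"],o["contact_force"],o["joints"])
yaw=np.radians(273)
def P(l,t): t=np.radians(t);return tool(lip2org(l,yaw,t),yaw,t)
M=R.from_rotvec(o["orientation"]);g,M0=P([.64,-.06,.08],0);print("rel",np.degrees((M0.inv()*M).as_rotvec()))
# lip now
loc=M0.inv().apply(np.array([.64,-.06,.08])-g);print("lip",M.apply(loc)+o["tcp_pos"])
ps=[P([.640,-.06,.08-.0005*i],25.6+3.2*i) for i in range(1,9)]
seq(o,ps,-1)
```

```text
[0.6365 0.0563 0.1885] [-0.1582  0.3701 -1.4858] [-0.2593  0.4605  0.048   1.6898  0.0625  1.0035  1.3721]
rel [-25.7113  -0.0618   0.0737]
lip [ 0.6425 -0.0571  0.0863]
[[-0.515, 0.013, -0.009, 0.003, -0.008, 0.001, -1.0], [-0.533, -0.0, 0.0, 0.0, -0.006, -0.005, -1.0], [-0.533, 0.0, -0.0, -0.0, -0.006, -0.005, -1.0], [-0.533, -0.0, -0.0, 0.0, -0.006, -0.005, -1.0], [-0.533, 0.0, 0.0, -0.0, -0.006, -0.005, -1.0], [-0.533, -0.0, -0.0, -0.0, -0.006, -0.005, -1.0], [-0.533, 0.0, -0.0, 0.0, -0.006, -0.005, -1.0], [-0.533, -0.0, 0.0, -0.0, -0.006, -0.005, -1.0]]
```

Request:
apply_moves(moves=[[-0.533,0,0,0,-0.006,-0.003,-1],[-0.533,0,0,0,-0.006,-0.003,-1],[-0.533,0,0,0,-0.006,-0.004,-1],[-0.533,0,0,0,-0.006,-0.005,-1],[-0.533,0,0,0,-0.006,-0.005,-1],[-0.533,0,0,0,-0.006,-0.006,-1],[-0.533,0,0,0,-0.006,-0.006,-1],[0,0,0,0,0,0,-1]])

```text
clock: 9.55
tcp_pos: [0.6393, 0.005, 0.2156]
orientation: [0.068, -3.097, -0.487]
contact_force: [0.2, -3.1, -1.3]
grip_width: 0.0112
gripper_force: 78.6
```

Run:
```python
from h import *
from bench import telemetry,grab_frame
import cv2
s=grab_frame("side");t=grab_frame("top")
f=lambda im,x,y,w,h,k:cv2.resize(im[y:y+h,x:x+w],None,fx=k,fy=k,interpolation=cv2.INTER_CUBIC)
cv2.imwrite("pics/c2.png",np.hstack([f(s,210,120,130,170,3),f(t,260,110,130,170,3)]))
o=telemetry.get_obs();print(o["clock"],o["tcp_pos"],o["contact_force"],o["joints"])
yaw=np.radians(273)
def P(l,t): t=np.radians(t);return tool(lip2org(l,yaw,t),yaw,t)
M=R.from_rotvec(o["orientation"]);g,M0=P([.64,-.06,.08],0);print("rel",np.degrees((M0.inv()*M).as_rotvec()))
loc=M0.inv().apply(np.array([.64,-.06,.08])-g);print("lip",M.apply(loc)+o["tcp_pos"])
```

```text
9.65 [0.6388 0.0102 0.2156] [-0.098   0.5944 -0.7776] [ 0.0976  0.4663 -0.0748  1.6463 -0.3163  1.0768  1.8082]
rel [-47.8765  -0.0109   0.1682]
lip [ 0.6421 -0.0563  0.0781]
```

View pics/c2.png

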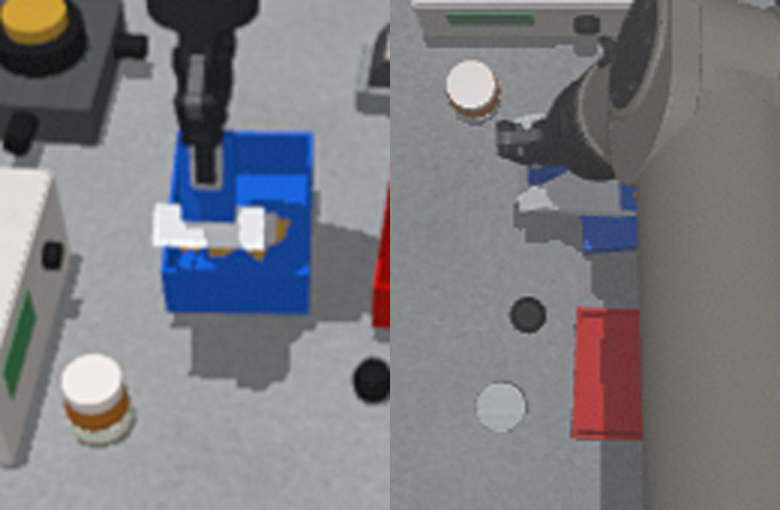

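Request:
apply_moves(moves=[[-0.5,0,0,0,-0.006,-0.005,-1],[-0.5,0,0,0,-0.006,-0.005,-1],[0,0,0,0,0,0,-1],[0,0,0,0,0,0,-1],[0,0,0,0,0,0,-1],[0,0,0,0,0,0,-1],[0,0,0,0,0,0,-1],[0,0,0,0,0,0,-1]])

```text
clock: 10.32
tcp_pos: [0.6395, -0.0017, 0.222]
orientation: [0.084, -3.063, -0.65]
contact_force: [0.4, -0.3, -0.8]
grip_width: 0.011
gripper_force: 78.7
```

Run:
```python
from h import *
from bench import telemetry,grab_frame,silhouettes
grab_frame("side")
print([(round(d["p"],2),np.round(d["extent"]).tolist()) for d in silhouettes("blank0","side")])
o=telemetry.get_obs();print(o["clock"],o["tcp_pos"],o["contact_force"],o["joints"])
yaw=np.radians(273)
def P(l,t): t=np.radians(t);return tool(lip2org(l,yaw,t),yaw,t)
g=np.array(o["tcp_pos"]);M=R.from_rotvec(o["orientation"])
ps=[(g+[0,0,.02*i],M) for i in range(1,5)]
l=[.642,-.05,.15]
ps+=[P(l,53-6*i) for i in range(1,9)]
seq(o,ps[:8],-1);seq(dict(tcp_pos=ps[7][0],orientation=ps[7][1].as_rotvec()),ps[8:],-1)
```

```text
[(0.51, [359.0, 124.0, 16.0, 18.0])]
10.4167 [ 0.6395 -0.0024  0.2219] [-0.654   0.4349 -1.8772] [ 0.1844  0.4891 -0.1014  1.6245 -0.4077  1.1263  1.9129]
[[0.0, 0.0, 0.0, -0.0, 0.008, -0.018, -1.0], [0.0, 0.0, 0.0, -0.0, 0.008, -0.018, -1.0], [0.0, 0.0, 0.0, -0.0, 0.008, -0.018, -1.0], [0.0, 0.0, 0.0, -0.0, 0.008, -0.018, -1.0], [1.16, 0.016, 0.014, 0.0, 0.013, 0.023, -1.0], [1.0, 0.0, -0.0, -0.0, 0.011, 0.012, -1.0], [1.0, -0.0, -0.0, -0.0, 0.011, 0.012, -1.0], [1.0, -0.0, 0.0, -0.0, 0.011, 0.012, -1.0]]
[[1.0, -0.0, -0.0, 0.0, 0.011, 0.012, -1.0], [1.0, -0.0, -0.0, -0.0, 0.011, 0.012, -1.0], [1.0, -0.0, 0.0, -0.0, 0.011, 0.012, -1.0], [1.0, -0.0, -0.0, 0.0, 0.011, 0.012, -1.0]]
```

Request:
apply_moves(moves=[[0,0,0,0,0.004,-0.01,-1],[0,0,0,0,0.008,-0.018,-1],[0,0,0,0,0.008,-0.018,-1],[0,0,0,0,0.008,-0.018,-1],[0.5,0,0,0,0.011,-0.006,-1],[0.5,0,0,0,0.011,-0.006,-1],[1,0,0,0,0.011,0.012,-1],[1,0,0,0,0.011,0.012,-1]])

```text
clock: 11.08
tcp_pos: [0.6389, 0.0379, 0.2969]
orientation: [-0.075, 3.131, 0.156]
contact_force: [-0.3, 1.1, -2.1]
grip_width: 0.0109
gripper_force: 78.7
```

Request:
apply_moves(moves=[[1,0,0,0,0.011,0.012,-1],[1,0,0,0,0.011,0.012,-1],[1,0,0,0,0.011,0.012,-1],[1,0,0,0,0.011,0.012,-1],[0.5,0,0,0,0.011,-0.003,-1],[0,0.2,0.35,0.003,0.006,-0.002,-1],[0,0.3,0.52,0.004,0.006,-0.001,-1],[0,0.3,0.52,0.004,0.006,-0.001,-1]])

```text
clock: 11.75
tcp_pos: [0.6231, 0.112, 0.2413]
orientation: [-0.169, -3.041, 0.564]
contact_force: [0.3, -0.3, -1.8]
grip_width: 0.011
gripper_force: 78.6
```

Run:
```python
from h import *
from bench import telemetry,grab_frame
import cv2
s=grab_frame("side");t=grab_frame("top")
f=lambda im,x,y,w,h,k:cv2.resize(im[y:y+h,x:x+w],None,fx=k,fy=k,interpolation=cv2.INTER_CUBIC)
cv2.imwrite("pics/c3.png",np.hstack([f(s,210,120,130,170,3),f(t,260,110,130,170,3)]))
o=telemetry.get_obs();print(o["clock"],o["tcp_pos"],o["contact_force"],o["joints"],o["grip_width"])
M=R.from_rotvec([-1.9049,-1.9551,.5211]);print(np.degrees((R.from_rotvec(o["orientation"]).inv()*M).as_rotvec()))
moves(o,[.5993,.1961,.15],M,23,-1)
```

```text
11.85 [0.6237 0.112  0.2408] [ 0.0723  0.38   -1.2982] [-0.4655  0.5012  0.0492  1.5478  0.2889  1.3158  0.9372] 0.01090832875764848
[ 6.2633 34.334  74.5482]
[[0.045, 0.249, 0.54, 0.001, 0.005, 0.002, -1.0], [0.045, 0.249, 0.54, 0.002, 0.005, 0.002, -1.0], [0.045, 0.249, 0.54, 0.002, 0.005, 0.002, -1.0], [0.045, 0.249, 0.54, 0.002, 0.004, 0.003, -1.0], [0.045, 0.249, 0.54, 0.002, 0.004, 0.003, -1.0], [0.045, 0.249, 0.54, 0.002, 0.004, 0.003, -1.0], [0.045, 0.249, 0.54, 0.002, 0.004, 0.003, -1.0], [0.045, 0.249, 0.54, 0.003, 0.004, 0.003, -1.0], [0.045, 0.249, 0.54, 0.003, 0.004, 0.003, -1.0], [0.045, 0.249, 0.54, 0.003, 0.004, 0.003, -1.0], [0.045, 0.249, 0.54, 0.003, 0.004, 0.003, -1.0], [0.045, 0.249, 0.54, 0.003, 0.003, 0.003, -1.0], [0.045, 0.249, 0.54, 0.003, 0.003, 0.003, -1.0], [0.045, 0.249, 0.54, 0.003, 0.003, 0.003, -1.0], [0.045, 0.249, 0.54, 0.003, 0.003, 0.003, -1.0], [0.045, 0.249, 0.54, 0.004, 0.003, 0.003, -1.0], [0.045, 0.249, 0.54, 0.004, 0.002, 0.003, -1.0], [0.045, 0.249, 0.54, 0.004, 0.002, 0.003, -1.0], [0.045, 0.249, 0.54, 0.004, 0.002, 0.003, -1.0], [0.045, 0.249, 0.54, 0.004, 0.002, 0.004, -1.0], [0.045, 0.249, 0.54, 0.004, 0.002, 0.004, -1.0], [0.045, 0.249, 0.54, 0.004, 0.002, 0.004, -1.0], [0.045, 0.249, 0.54, 0.004, 0.001, 0.004, -1.0]]
max turn deg/row 3.58 shift mm/row 5.5
```

View pics/c3.png

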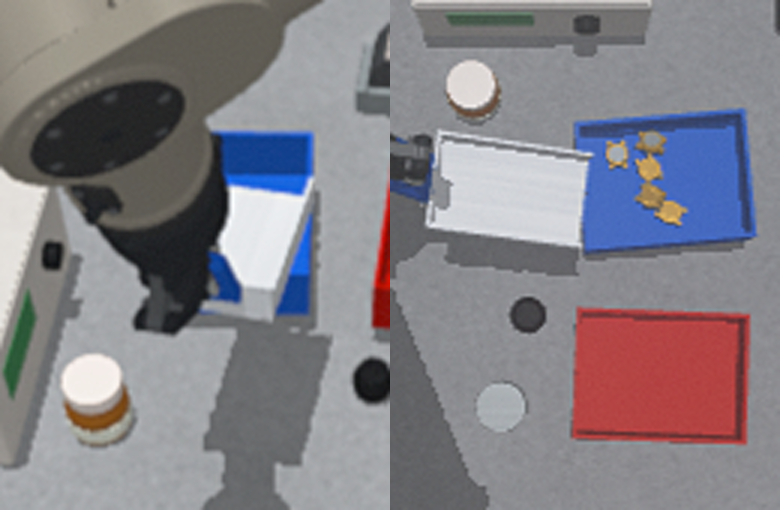

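Request:
apply_moves(moves=[[0.065,0.36,0.78,0.002,0.007,0.003,-1],[0.065,0.36,0.78,0.003,0.007,0.003,-1],[0.065,0.36,0.78,0.003,0.006,0.004,-1],[0.065,0.36,0.78,0.003,0.006,0.004,-1],[0.065,0.36,0.78,0.003,0.006,0.004,-1],[0.065,0.36,0.78,0.004,0.006,0.004,-1],[0.065,0.36,0.78,0.004,0.006,0.004,-1],[0.065,0.36,0.78,0.004,0.005,0.004,-1]])

```text
clock: 12.52
tcp_pos: [0.6121, 0.1528, 0.1951]
orientation: [-1.152, -2.625, 0.575]
contact_force: [-0.4, 0.3, -1.9]
grip_width: 0.0109
gripper_force: 78.8
```

Request:
apply_moves(moves=[[0.065,0.36,0.78,0.004,0.005,0.004,-1],[0.065,0.36,0.78,0.005,0.004,0.004,-1],[0.065,0.36,0.78,0.005,0.004,0.004,-1],[0.065,0.36,0.78,0.005,0.003,0.004,-1],[0.065,0.36,0.78,0.005,0.003,0.004,-1],[0.065,0.36,0.78,0.006,0.003,0.005,-1],[0.065,0.36,0.78,0.006,0.002,0.005,-1],[0.065,0.36,0.78,0.006,0.002,0.005,-1]])

```text
clock: 13.18
tcp_pos: [0.601, 0.1955, 0.1534]
orientation: [-1.915, -1.944, 0.518]
contact_force: [-0.3, -0.3, -0.4]
grip_width: 0.0108
gripper_force: 78.7
```

Run:
```python
from h import *
from bench import telemetry
o=telemetry.get_obs();print(o["clock"],o["tcp_pos"],o["contact_force"],o["joints"],o["grip_width"])
M=R.from_rotvec([-1.9049,-1.9551,.5211]);print(np.degrees((R.from_rotvec(o["orientation"]).inv()*M).as_rotvec()))
moves(o,[.5993,.1961,.058],M,8,-1)
```

```text
13.1833 [0.601  0.1955 0.1534] [-0.2774 -0.2795 -0.4071] [-0.4767  0.7857  0.2492  1.3391 -0.2932  1.5558 -0.1548] 0.010841479878579238
[ 0.0369 -0.2942 -0.5438]
[[0.001, -0.006, -0.011, 0.0, 0.006, 0.01, -1.0], [0.001, -0.006, -0.011, 0.0, 0.006, 0.01, -1.0], [0.001, -0.006, -0.011, 0.0, 0.006, 0.01, -1.0], [0.001, -0.006, -0.011, 0.0, 0.006, 0.01, -1.0], [0.001, -0.006, -0.011, 0.0, 0.006, 0.01, -1.0], [0.001, -0.006, -0.011, 0.0, 0.006, 0.01, -1.0], [0.001, -0.006, -0.011, 0.0, 0.006, 0.01, -1.0], [0.001, -0.006, -0.011, 0.0, 0.006, 0.01, -1.0]]
max turn deg/row 0.08 shift mm/row 11.9
```

Request:
apply_moves(moves=[[0,0,0,0,0.006,0.0105,-1],[0,0,0,0,0.006,0.0105,-1],[0,0,0,0,0.006,0.0105,-1],[0,-0.02,-0.04,0,0.006,0.0105,-1],[0,-0.02,-0.04,0,0.006,0.0105,-1],[0,0,0,0,0.006,0.0105,-1],[0,0,0,0,0.005,0.0095,-1],[0,0,0,0,0.003,0.005,-1]])

```text
clock: 13.85
tcp_pos: [0.599, 0.1958, 0.0619]
orientation: [-1.901, -1.956, 0.525]
contact_force: [0.1, 0.0, -1.3]
grip_width: 0.011
gripper_force: 78.6
```

Run:
```python
from h import *
from bench import telemetry
o=telemetry.get_obs();print(o["clock"],o["tcp_pos"],o["contact_force"],o["moment"],o["grip_width"])
M=R.from_rotvec([-1.9049,-1.9551,.5211]);print(np.degrees((R.from_rotvec(o["orientation"]).inv()*M).as_rotvec()))
moves(o,[.5993,.1961,.0485],M,6,-1)
```

```text
13.85 [0.599  0.1958 0.0619] [ 0.1026  0.0406 -1.3402] [ 0.0356 -0.717   0.0301] 0.010969195332783418
[-0.1724  0.0966  0.1229]
[[-0.005, 0.003, 0.003, 0.0, 0.001, 0.002, -1.0], [-0.005, 0.003, 0.003, 0.0, 0.001, 0.002, -1.0], [-0.005, 0.003, 0.003, 0.0, 0.001, 0.002, -1.0], [-0.005, 0.003, 0.003, 0.0, 0.001, 0.002, -1.0], [-0.005, 0.003, 0.003, 0.0, 0.001, 0.002, -1.0], [-0.005, 0.003, 0.003, 0.0, 0.001, 0.002, -1.0]]
max turn deg/row 0.04 shift mm/row 2.2
```

Lower the last 13 mm gently.

Request:
apply_moves(moves=[[0,0,0,0,0.0015,0.0025,-1],[0,0,0,0,0.0015,0.0025,-1],[0,0,0,0,0.0012,0.002,-1],[0,0,0,0,0.0008,0.0015,-1],[0,0,0,0,0.0005,0.001,-1],[0,0,0,0,0.0005,0.001,-1],[0,0,0,0,0,0,-1],[0,0,0,0,0,0,-1]])

```text
clock: 14.52
tcp_pos: [0.5999, 0.196, 0.0521]
orientation: [-1.902, -1.957, 0.522]
contact_force: [-0.9, 0.9, -0.3]
grip_width: 0.0111
gripper_force: 78.6
```

Run:
```python
from h import *
from bench import telemetry
o=telemetry.get_obs();print(o["clock"],o["tcp_pos"],o["contact_force"],o["moment"],o["grip_width"])
M=R.from_rotvec([-1.9049,-1.9551,.5211]);print(np.degrees((R.from_rotvec(o["orientation"]).inv()*M).as_rotvec()),M.inv().apply(np.array([.5993,.1961,.0488])-o["tcp_pos"]))
```

```text
14.5167 [0.5999 0.196  0.0521] [-0.9236  0.943  -0.2964] [ 0.0489 -0.7471 -0.0449] 0.011098702458899008
[-0.0392  0.0503  0.111 ] [0.0002 0.0011 0.0031]
```

Request:
apply_moves(moves=[[0,0,0,0,0.0003,0.0005,-1],[0,0,0,0,0.0003,0.0005,-1],[0,0,0,0,0.0003,0.0005,-1],[0,0,0,0,0.0003,0.0005,-1],[0,0,0,0,0.0002,0.0005,-1],[0,0,0,0,0,0,-1],[0,0,0,0,0,0,-1],[0,0,0,0,0,0,-1]])

```text
clock: 15.18
tcp_pos: [0.5997, 0.1959, 0.049]
orientation: [-1.902, -1.957, 0.522]
contact_force: [0.5, -0.2, -1.9]
grip_width: 0.0109
gripper_force: 78.7
```

Run:
```python
from h import *
from bench import telemetry
o=telemetry.get_obs();print(o["clock"],o["tcp_pos"],o["contact_force"],o["moment"],o["grip_width"])
M=R.from_rotvec([-1.9049,-1.9551,.5211]);print(np.degrees((R.from_rotvec(o["orientation"]).inv()*M).as_rotvec()),M.inv().apply(np.array([.5993,.1961,.0488])-o["tcp_pos"]))
```

```text
15.1833 [0.5997 0.1959 0.049 ] [ 0.4709 -0.2264 -1.9488] [ 0.0056 -0.7433 -0.0047] 0.010940260624080616
[-0.0565  0.0542  0.1097] [ 0.0002 -0.0003  0.0004]
```

Request:
apply_moves(moves=[[0,0,0,0,0.0003,0.0005,-1],[0,0,0,0,0.0003,0.0005,-1],[0,0,0,0,0,0,-1],[0,0,0,0,0,0,-1],[0,0,0,0,0,0,-1],[0,0,0,0,0,0,-1],[0,0,0,0,0,0,-1],[0,0,0,0,0,0,-1]])

```text
clock: 15.85
tcp_pos: [0.5999, 0.196, 0.0487]
orientation: [-1.902, -1.957, 0.522]
contact_force: [-0.3, 1.1, 5.2]
grip_width: 0.0111
gripper_force: 79.6
```

Request:
apply_moves(moves=[[0,0,0,0,0.0003,0.0005,-1],[0,0,0,0,0.0003,0.0005,-1],[0,0,0,0,0,0,-1],[0,0,0,0,0,0,-1],[0,0,0,0,0,0,-1],[0,0,0,0,0,0,-1],[0,0,0,0,0,0,-1],[0,0,0,0,0,0,-1]])

```text
clock: 16.52
tcp_pos: [0.6, 0.1961, 0.0486]
orientation: [-1.902, -1.957, 0.522]
contact_force: [-0.9, 0.4, 11.6]
grip_width: 0.0114
gripper_force: 80.4
```

Run:
```python
from h import *
from bench import telemetry,grab_frame
import cv2
s=grab_frame("side");t=grab_frame("top")
f=lambda im,x,y,w,h,k:cv2.resize(im[y:y+h,x:x+w],None,fx=k,fy=k,interpolation=cv2.INTER_CUBIC)
cv2.imwrite("pics/p1.png",f(s,250,250,130,90,6))
o=telemetry.get_obs();print(o["clock"],o["tcp_pos"],o["contact_force"],o["moment"],o["grip_width"])
```

```text
16.6167 [0.6    0.1961 0.0486] [-0.9655  0.4166 11.257 ] [-0.2858  0.9483  0.0698] 0.011133413434693328
```

View pics/p1.png

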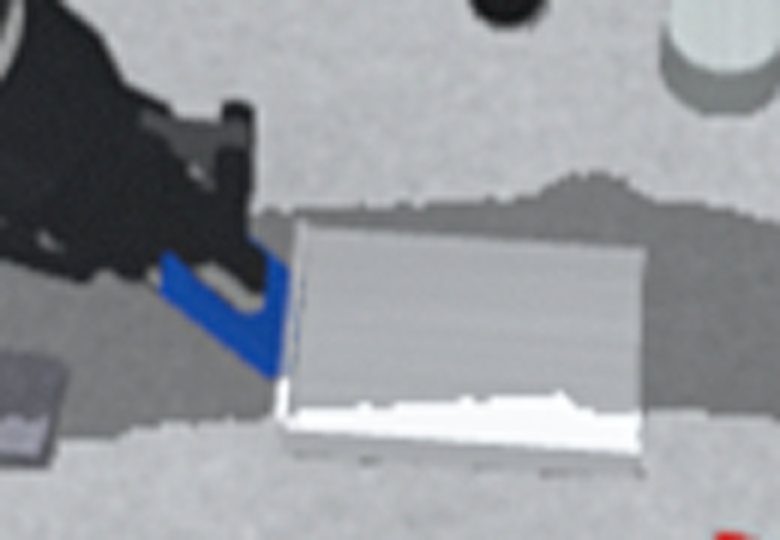

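Request:
apply_moves(moves=[[0,0,0,0,-0.0004,-0.0007,-1],[0,0,0,0,0,0,-0.6],[0,0,0,0,0,0,-0.4],[0,0,0,0,0,0,-0.2],[0,0,0,0,0,0,0.06],[0,0,0,0,0,0,0.06],[0,0,0,0,0,0,0.06],[0,0,0,0,0,0,0.06]], grip_force=20)

```text
clock: 17.28
tcp_pos: [0.5998, 0.1959, 0.0474]
orientation: [-1.902, -1.957, 0.523]
contact_force: [0.0, 0.6, 0.0]
grip_width: 0.0456
gripper_force: 0.0
```

Request:
apply_moves(moves=[[0,0,0,0,0,-0.006,0.06],[0,0,0,0,0,-0.012,0.06],[0,0,0,0,0,-0.015,0.06],[0,0,0,0,0,-0.02,0.06],[0,0,0,0,0,-0.025,0.06],[0,0,0,0,0,-0.025,0.06],[0,0,0,0,0,-0.025,0.06],[0,0,0,0,0,-0.025,0.06]])

```text
clock: 17.95
tcp_pos: [0.6773, 0.1978, 0.1826]
orientation: [-1.903, -1.958, 0.521]
contact_force: [-0.3, 1.2, -0.8]
grip_width: 0.0451
gripper_force: 0.0
```

Run:
```python
from h import *
from bench import telemetry
o=telemetry.get_obs();print(o["clock"],o["tcp_pos"],o["contact_force"],o["joints"],o["grip_width"])
# lever: tool down, closing along hinge axis (console y, yaw -2.5deg)
for s in (1,-1):
    y=s*np.array([np.sin(.043),np.cos(.043),0]);z=np.array([0,0,-1.]);M=R.from_matrix(np.stack([np.cross(y,z),y,z],1))
    print(s,np.degrees((R.from_rotvec(o["orientation"]).inv()*M).as_rotvec()),np.degrees((R.from_rotvec(o["orientation"]).inv()*M).magnitude()))
    moves(o,[.462,-.32,.26],M,24,.3)
```

```text
17.95 [0.6773 0.1978 0.1826] [-0.3481  1.1636 -0.8461] [-0.4303  0.8961  0.2594  1.0571 -0.2976  1.7276 -0.1528] 0.04508837421086468
1 [-23.9543 -22.3985 -83.816 ] 90.00344131590633
[[-0.166, -0.156, -0.582, -0.021, -0.01, 0.002, 0.3], [-0.166, -0.156, -0.582, -0.021, -0.011, 0.002, 0.3], [-0.166, -0.156, -0.582, -0.02, -0.013, 0.002, 0.3], [-0.166, -0.156, -0.582, -0.019, -0.014, 0.002, 0.3], [-0.166, -0.156, -0.582, -0.018, -0.015, 0.002, 0.3], [-0.166, -0.156, -0.582, -0.017, -0.016, 0.002, 0.3], [-0.166, -0.156, -0.582, -0.016, -0.017, 0.002, 0.3], [-0.166, -0.156, -0.582, -0.015, -0.018, 0.002, 0.3], [-0.166, -0.156, -0.582, -0.014, -0.019, 0.002, 0.3], [-0.166, -0.156, -0.582, -0.013, -0.02, 0.002, 0.3], [-0.166, -0.156, -0.582, -0.011, -0.021, 0.002, 0.3], [-0.166, -0.156, -0.582, -0.01, -0.021, 0.002, 0.3], [-0.166, -0.156, -0.582, -0.009, -0.022, 0.002, 0.3], [-0.166, -0.156, -0.582, -0.007, -0.022, 0.001, 0.3], [-0.166, -0.156, -0.582, -0.006, -0.023, 0.001, 0.3], [-0.166, -0.156, -0.582, -0.005, -0.023, 0.001, 0.3], [-0.166, -0.156, -0.582, -0.003, -0.023, 0.0, 0.3], [-0.1
[... 1017 characters left out ...]
, [-0.159, 0.17, 0.637, -0.022, 0.007, -0.003, 0.3], [-0.159, 0.17, 0.637, -0.022, 0.009, -0.003, 0.3], [-0.159, 0.17, 0.637, -0.021, 0.01, -0.003, 0.3], [-0.159, 0.17, 0.637, -0.02, 0.011, -0.003, 0.3], [-0.159, 0.17, 0.637, -0.019, 0.013, -0.004, 0.3], [-0.159, 0.17, 0.637, -0.018, 0.014, -0.004, 0.3], [-0.159, 0.17, 0.637, -0.017, 0.015, -0.004, 0.3], [-0.159, 0.17, 0.637, -0.016, 0.017, -0.004, 0.3], [-0.159, 0.17, 0.637, -0.015, 0.018, -0.004, 0.3], [-0.159, 0.17, 0.637, -0.014, 0.019, -0.004, 0.3], [-0.159, 0.17, 0.637, -0.012, 0.02, -0.004, 0.3], [-0.159, 0.17, 0.637, -0.011, 0.021, -0.004, 0.3], [-0.159, 0.17, 0.637, -0.01, 0.021, -0.003, 0.3]]
max turn deg/row 4.07 shift mm/row 23.6
```

Request:
apply_moves(moves=[[-0.159,0.17,0.637,-0.021,-0.01,0.002,0.3],[-0.159,0.17,0.637,-0.022,-0.008,0.001,0.3],[-0.159,0.17,0.637,-0.022,-0.007,0.001,0.3],[-0.159,0.17,0.637,-0.023,-0.006,0,0.3],[-0.159,0.17,0.637,-0.023,-0.004,0,0.3],[-0.159,0.17,0.637,-0.023,-0.002,-0.001,0.3],[-0.159,0.17,0.637,-0.024,-0.001,-0.001,0.3],[-0.159,0.17,0.637,-0.024,0.001,-0.001,0.3]])

```text
clock: 18.62
tcp_pos: [0.6052, 0.0245, 0.2078]
orientation: [-2.486, -1.412, 0.381]
contact_force: [0.7, -0.2, 0.4]
grip_width: 0.0554
gripper_force: 0.0
```

Request:
apply_moves(moves=[[-0.159,0.17,0.637,-0.023,0.002,-0.002,0.3],[-0.159,0.17,0.637,-0.023,0.004,-0.002,0.3],[-0.159,0.17,0.637,-0.023,0.005,-0.003,0.3],[-0.159,0.17,0.637,-0.022,0.007,-0.003,0.3],[-0.159,0.17,0.637,-0.022,0.009,-0.003,0.3],[-0.159,0.17,0.637,-0.021,0.01,-0.003,0.3],[-0.159,0.17,0.637,-0.02,0.011,-0.003,0.3],[-0.159,0.17,0.637,-0.019,0.013,-0.004,0.3]])

```text
clock: 19.28
tcp_pos: [0.5335, -0.1469, 0.2336]
orientation: [-2.912, -0.726, 0.204]
contact_force: [0.3, -0.2, 0.0]
grip_width: 0.0553
gripper_force: 0.0
```

```bash
cat >> h.py <<'E'
def lev():
    y=-np.array([np.sin(.043),np.cos(.043),0]);z=np.array([0,0,-1.]);return R.from_matrix(np.stack([np.cross(y,z),y,z],1))
E
python3 - <<'E'
from h import *
from bench import telemetry
o=telemetry.get_obs();print(o["clock"],o["tcp_pos"],o["contact_force"],o["joints"],o["grip_width"])
moves(o,[.461,-.321,.2],lev(),11,.3)
E
```

```text
19.2833 [ 0.5335 -0.1469  0.2336] [ 0.27   -0.1943  0.0427] [-0.2781  0.4333  0.6366  1.7462 -0.3056  1.2477 -0.6176] 0.05529433838921888
[[-0.115, 0.122, 0.46, -0.013, 0.011, 0.003, 0.3], [-0.115, 0.122, 0.46, -0.012, 0.012, 0.003, 0.3], [-0.115, 0.122, 0.46, -0.012, 0.012, 0.003, 0.3], [-0.115, 0.122, 0.46, -0.011, 0.013, 0.003, 0.3], [-0.115, 0.122, 0.46, -0.011, 0.014, 0.003, 0.3], [-0.115, 0.122, 0.46, -0.01, 0.014, 0.003, 0.3], [-0.115, 0.122, 0.46, -0.009, 0.014, 0.003, 0.3], [-0.115, 0.122, 0.46, -0.009, 0.015, 0.003, 0.3], [-0.115, 0.122, 0.46, -0.008, 0.015, 0.003, 0.3], [-0.115, 0.122, 0.46, -0.007, 0.016, 0.003, 0.3], [-0.115, 0.122, 0.46, -0.007, 0.016, 0.003, 0.3]]
max turn deg/row 2.94 shift mm/row 17.4
```

Request:
apply_moves(moves=[[-0.158,0.168,0.632,-0.018,0.015,0.004,0.3],[-0.158,0.168,0.632,-0.017,0.016,0.004,0.3],[-0.158,0.168,0.632,-0.016,0.017,0.004,0.3],[-0.158,0.168,0.632,-0.015,0.018,0.004,0.3],[-0.158,0.168,0.632,-0.014,0.019,0.004,0.3],[-0.158,0.168,0.632,-0.013,0.02,0.004,0.3],[-0.158,0.168,0.632,-0.011,0.021,0.004,0.3],[-0.158,0.168,0.632,-0.01,0.022,0.004,0.3]])

```text
clock: 19.95
tcp_pos: [0.4573, -0.3189, 0.1974]
orientation: [3.141, -0.066, 0.002]
contact_force: [0.5, 0.1, -0.3]
grip_width: 0.0557
gripper_force: 0.0
```

Run:
```python
from h import *
from bench import telemetry
o=telemetry.get_obs();print(o["clock"],o["tcp_pos"],o["contact_force"],o["joints"],o["grip_width"])
K=np.array([.4603,-.3214,.1207])
moves(o,K+[0,0,.04],lev(),8,.3)
moves(o,K+[0,0,-.0187+.004],lev(),8,.3)
```

```text
19.95 [ 0.4573 -0.3189  0.1974] [ 0.4624  0.0732 -0.3491] [-0.1282  0.4103  0.8103  1.9152 -0.3597  0.9653 -0.7636] 0.05567479959207198
[[0.0, -0.001, 0.001, 0.0, 0.0, 0.005, 0.3], [0.0, -0.001, 0.001, 0.0, 0.0, 0.005, 0.3], [0.0, -0.001, 0.001, 0.0, 0.0, 0.005, 0.3], [0.0, -0.001, 0.001, 0.0, 0.0, 0.005, 0.3], [0.0, -0.001, 0.001, 0.0, 0.0, 0.005, 0.3], [0.0, -0.001, 0.001, 0.0, 0.0, 0.005, 0.3], [0.0, -0.001, 0.001, 0.0, 0.0, 0.005, 0.3], [0.0, -0.001, 0.001, 0.0, 0.0, 0.005, 0.3]]
max turn deg/row 0.01 shift mm/row 4.6
[[0.0, -0.001, 0.001, 0.0, 0.0, 0.011, 0.3], [0.0, -0.001, 0.001, 0.0, 0.0, 0.011, 0.3], [0.0, -0.001, 0.001, 0.0, 0.0, 0.011, 0.3], [0.0, -0.001, 0.001, 0.0, 0.0, 0.011, 0.3], [0.0, -0.001, 0.001, 0.0, 0.0, 0.011, 0.3], [0.0, -0.001, 0.001, 0.0, 0.0, 0.011, 0.3], [0.0, -0.001, 0.001, 0.0, 0.0, 0.011, 0.3], [0.0, -0.001, 0.001, 0.0, 0.0, 0.011, 0.3]]
max turn deg/row 0.01 shift mm/row 11.4
```

Request:
apply_moves(moves=[[0,0,0,0.001,0.001,0.011,0.3],[0,0,0,0.001,0.001,0.011,0.3],[0,0,0,0.001,0,0.011,0.3],[0,0,0,0,0,0.012,0.3],[0,0,0,0,0,0.012,0.3],[0,0,0,0,0,0.012,0.3],[0,0,0,0,0,0.012,0.3],[0,0,0,0,0,0.01,0.3]])

```text
clock: 20.62
tcp_pos: [0.4598, -0.319, 0.1036]
orientation: [-3.14, 0.06, 0.004]
contact_force: [0.1, -0.3, -0.3]
grip_width: 0.0552
gripper_force: 0.0
```

Request:
apply_moves(moves=[[0,0,0,0,0,0,0],[0,0,0,0,0,0,-0.2],[0,0,0,0,0,0,-0.4],[0,0,0,0,0,0,-0.6],[0,0,0,0,0,0,-1],[0,0,0,0,0,0,-1],[0,0,0,0,0,0,-1],[0,0,0,0,0,0,-1]], grip_force=25)

```text
clock: 21.28
tcp_pos: [0.4602, -0.3198, 0.1057]
orientation: [-3.141, 0.061, 0.001]
contact_force: [-0.4, -0.5, 3.8]
grip_width: 0.0223
gripper_force: 24.7
```

Run:
```python
from h import *
from bench import telemetry
o=telemetry.get_obs();print(o["clock"],o["tcp_pos"],o["contact_force"],o["joints"],o["grip_width"])
H=np.array([.4963,-.3195,.03]);K=np.array([.4603,-.3214,.1207]);u=np.array([np.cos(.043),-np.sin(.043),0])
a0=np.arctan2((K-H)@u,K[2]-H[2])
print("q0",a0+.6,np.hypot((K-H)@u,.0907))
p0=np.array(o["tcp_pos"])
ps=[]
for i in range(1,9):
    a=a0+(.2-a0)*i/8
    ps.append((p0+.1*((np.sin(a)-np.sin(a0))*u+np.array([0,0,np.cos(a)-np.cos(a0)])),R.from_rotvec(o["orientation"])))
print(ps[-1][0]);seq(o,ps,-1)
```

```text
21.2833 [ 0.4602 -0.3198  0.1057] [-0.3504 -0.4723  3.7648] [-0.0371  0.5403  0.7072  1.9756 -0.4843  0.7999 -0.6627] 0.02232646352503432
q0 0.22325311575668394 0.09754089753376512
[ 0.5168 -0.3223  0.1108]
[[0.0, 0.0, 0.0, 0.007, 0.0, -0.002, -1.0], [0.0, 0.0, 0.0, 0.007, 0.0, -0.002, -1.0], [0.0, 0.0, 0.0, 0.007, 0.0, -0.001, -1.0], [0.0, 0.0, 0.0, 0.007, 0.0, -0.001, -1.0], [0.0, 0.0, 0.0, 0.007, 0.0, -0.0, -1.0], [0.0, 0.0, 0.0, 0.007, 0.0, 0.0, -1.0], [0.0, 0.0, 0.0, 0.007, 0.0, 0.001, -1.0], [0.0, 0.0, 0.0, 0.007, 0.0, 0.001, -1.0]]
```

Request:
apply_moves(moves=[[0,0,0,0.007,0,-0.002,-1],[0,0,0,0.007,0,-0.002,-1],[0,0,0,0.007,0,-0.001,-1],[0,0,0,0.007,0,-0.001,-1],[0,0,0,0.007,0,0,-1],[0,0,0,0.007,0,0,-1],[0,0,0,0.007,0,0.001,-1],[0,0,0,0.007,0,0,-1]])

```text
clock: 21.95
tcp_pos: [0.5163, -0.3227, 0.1099]
orientation: [3.14, -0.062, -0.003]
contact_force: [-3.5, -6.1, -2.5]
grip_width: 0.0219
gripper_force: 25.1
```

Run:
```python
from h import *
from bench import telemetry,grab_frame
import cv2
s=grab_frame("side")
f=lambda im,x,y,w,h,k:cv2.resize(im[y:y+h,x:x+w],None,fx=k,fy=k,interpolation=cv2.INTER_CUBIC)
cv2.imwrite("pics/l1.png",f(s,310,90,80,80,6))
o=telemetry.get_obs();print(o["clock"],o["tcp_pos"],o["contact_force"],o["grip_width"])
# expected knob pixels by angle
H=np.array([.4963,-.3195,.03]);u=np.array([np.cos(.043),-np.sin(.043),0])
for q in(.6,.7,.8,.9): print(q,proj("side",[H+.1*(np.sin(q-.6)*u+[0,0,np.cos(q-.6)])]))
hsv=cv2.cvtColor(s,cv2.COLOR_BGR2HSV);m=cv2.inRange(hsv,(5,150,120),(18,255,255));m[170:]=0;ys,xs=np.nonzero(m);print("orange",xs.mean(),ys.mean(),len(xs),xs.min(),xs.max(),ys.min(),ys.max())
```

```text
22.0 [ 0.5176 -0.3228  0.1098] [-0.4049 -5.3888  0.0299] 0.021971721503701896
0.6 [[350.7742 116.5674]]
0.7 [[347.1136 116.3815]]
0.8 [[343.4804 116.4846]]
0.9 [[339.9172 116.8741]]
orange 303.21387283236993 84.73795761078998 519 79 348 71 166
```

View pics/l1.png

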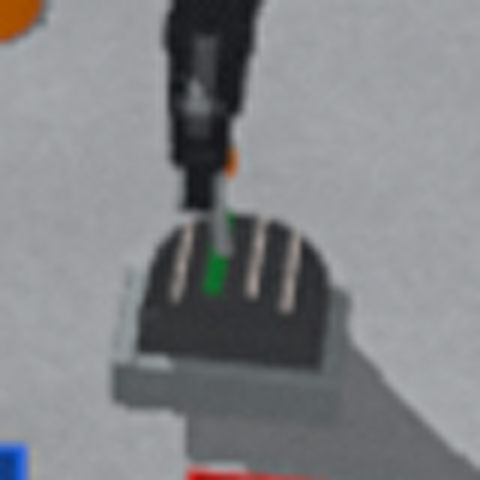

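Request:
apply_moves(moves=[[0,0,0,0,0,0,-0.4],[0,0,0,0,0,0,-0.1],[0,0,0,0,0,0,0.1],[0,0,0,0,0,0,0.3],[0,0,0,0,0,-0.005,0.3],[0,0,0,0,0,-0.02,0.3],[0,0,0,0,0,-0.035,0.3],[0,0,0,0,0,-0.035,0.3]])

```text
clock: 22.67
tcp_pos: [0.5152, -0.321, 0.2056]
orientation: [-3.139, 0.061, 0.007]
contact_force: [0.0, -0.4, 0.8]
grip_width: 0.0555
gripper_force: 0.0
```

Request:
apply_moves(moves=[[0,0,0,-0.035,0.01,-0.01,0.3],[0,0,0,-0.035,0.02,-0.01,0.3],[0,0,0,-0.02,0.035,0,0.3],[0,0,0,0,0.04,0,0.3],[0,0,0,0,0.04,0,0.3],[0,0,0,0,0.04,0,0.3],[0,0,0,0,0.02,0,0.3],[0,0,0,0,0,0,0.3]])

```text
clock: 23.33
tcp_pos: [0.4155, -0.5281, 0.2257]
orientation: [3.138, -0.07, -0.004]
contact_force: [-0.1, 0.6, 1.1]
grip_width: 0.0551
gripper_force: 0.0
```

```bash
cat > m.py <<'E'
from h import *
from bench import telemetry,grab_frame
import cv2
def blob(im,lo,hi,near,rad):
    m=cv2.inRange(cv2.cvtColor(im,cv2.COLOR_BGR2HSV),lo,hi);n,l,st,c=cv2.connectedComponentsWithStats(m)
    return [(c[i],st[i,4],st[i,2:4].tolist()) for i in range(1,n) if np.linalg.norm(c[i]-near)<rad and st[i,4]>6]
def run(s,t):
    a=blob(s,(3,150,90),(19,255,255),(350,118),25);b=blob(t,(3,120,90),(19,255,255),(435,222),25);print(a,b)
    if a and b:
        a=max(a,key=lambda e:e[1])[0];b=max(b,key=lambda e:e[1])[0]
        x,res=fit(lambda x,P:P+x,[("top",[(0,0,0)],[b]),("side",[(0,0,0)],[a])],[.5,-.3,.12]);H=np.array([.4963,-.3195,.03]);u=np.array([np.cos(.043),-np.sin(.043),0])
        print("knob",x,"q",.6+np.arctan2((x-H)@u,x[2]-.03), res.ravel())
E
python3 - <<'E'
from m import *
run(cv2.imread("pics/side0.png"),cv2.imread("pics/top0.png"))
s=grab_frame("side");t=grab_frame("top");cv2.imwrite("pics/sf.png",s);cv2.imwrite("pics/tf.png",t);run(s,t)
# green mark
for n,im,c in(("side",s,(345,125)),("top",t,(430,215))): print(n,blob(im,(45,100,50),(85,255,255),c,30))
i0=[blob(cv2.imread(f"pics/{n}0.png"),(45,100,50),(85,255,255),c,30) for n,c in(("side",(345,125)),("top",(430,215)))];print(i0)
o=telemetry.get_obs();print(o["clock"],o["tcp_pos"],o["contact_force"])
E
```

```text
[(array([363.5686, 119.5294]), np.int32(51), [8, 8])] [(array([435.129 , 232.8548]), np.int32(62), [9, 9])]
knob [ 0.461  -0.3205  0.1217] q 0.23309757112780066 [-0.0005  0.0452 -0.0463 -0.0034]
[(array([344.3269, 116.0192]), np.int32(52), [8, 9])] [(array([436.431 , 212.7931]), np.int32(58), [9, 9])]
knob [ 0.5142 -0.3235  0.1272] q 0.783288054121805 [ 0.0006  0.066  -0.0678 -0.0057]
side [(array([345.2727, 135.1364]), np.int32(22), [4, 7])]
top [(array([425.1053, 215.5789]), np.int32(19), [9, 3])]
[[(array([345.9783, 131.5435]), np.int32(46), [5, 14])], [(array([431.4038, 215.8462]), np.int32(52), [20, 3])]]
23.4333 [ 0.4175 -0.5236  0.2251] [0.4257 0.772  0.776 ]
```

Run:
```python
from h import *
H=np.array([.4963,-.3195,.03]);u=np.array([np.cos(.043),-np.sin(.043),0])
for q in(.75,.8,.85,.9):
    p=H+.0455*(np.sin(q-.6)*u+[0,0,np.cos(q-.6)]);k=H+.1*(np.sin(q-.6)*u+[0,0,np.cos(q-.6)])
    print(q,"mark",proj("side",[p]),proj("top",[p]),"knob",proj("side",[k]),proj("top",[k]))
```

```text
0.75 mark [[347.2153 131.6311]] [[429.9505 217.2467]] knob [[345.2909 116.397 ]] [[435.3724 213.9603]]
0.8 mark [[346.4172 131.6634]] [[429.9317 216.4417]] knob [[343.4804 116.4846]] [[435.3235 212.1111]]
0.85 mark [[345.6257 131.7264]] [[429.9022 215.6462]] knob [[341.6874 116.6439]] [[435.2489 210.2869]]
0.9 mark [[344.8429 131.8197]] [[429.8621 214.8623]] knob [[339.9172 116.8741]] [[435.1489 208.4933]]
```

Request:
apply_moves(moves=[[0,0,0,0.011,-0.0255,0,0.3],[0,0,0,0.011,-0.0255,0,0.3],[0,0,0,0.011,-0.0255,0,0.3],[0,0,0,0.011,-0.0255,0,0.3],[0,0,0,0.011,-0.0255,0.005,0.3],[0,0,0,0.011,-0.0255,0.005,0.3],[0,0,0,0.011,-0.0255,0.01,0.3],[0,0,0,0.011,-0.0255,0.005,0.3]])

```text
clock: 24.1
tcp_pos: [0.5145, -0.3189, 0.1996]
orientation: [-3.138, 0.057, 0.003]
contact_force: [0.3, 0.9, -1.0]
grip_width: 0.0554
gripper_force: 0.0
```

Run:
```python
from h import *
from bench import telemetry
o=telemetry.get_obs();print(o["tcp_pos"],lev().inv().apply(np.array([.5142,-.3235,.109])-o["tcp_pos"]),np.degrees((R.from_rotvec(o["orientation"]).inv()*lev()).as_rotvec()))
```

```text
[ 0.5145 -0.3189  0.1996] [-0.0001  0.0046  0.0906] [-0.1546  0.1103  0.3761]
```

Request:
apply_moves(moves=[[0,0,0,0,0.003,0.012,0.3],[0,0,0,0,0.001,0.012,0.3],[0,0,0,0,0,0.012,0.3],[0,0,0,0,0,0.012,0.3],[0,0,0,0,0,0.012,0.3],[0,0,0,0,0,0.012,0.3],[0,0,0,0,0,0.01,0.3],[0,0,0,0,0,0.008,0.3]])

```text
clock: 24.77
tcp_pos: [0.5131, -0.3268, 0.1086]
orientation: [-3.14, 0.062, 0.004]
contact_force: [0.8, -0.5, -0.1]
grip_width: 0.0555
gripper_force: 0.0
```

Request:
apply_moves(moves=[[0,0,0,0,0,0,0],[0,0,0,0,0,0,-0.2],[0,0,0,0,0,0,-0.4],[0,0,0,0,0,0,-1],[0,0,0,0,0,0,-1],[0,0,0,0,0,0,-1],[0,0,0,0,0,0,-1],[0,0,0,0,0,0,-1]], grip_force=30)

```text
clock: 25.43
tcp_pos: [0.515, -0.323, 0.1104]
orientation: [-3.135, 0.057, 0.002]
contact_force: [-0.4, 7.4, 2.3]
grip_width: 0.0219
gripper_force: 29.2
```

Request:
apply_moves(moves=[[0,0,0,0.001,0,0,-1],[0,0,0,0.001,0,0,-1],[0,0,0,0.001,0,0,-1],[0,0,0,0.001,0,0,-1],[0,0,0,0,0,0,-1],[0,0,0,0,0,0,-1],[0,0,0,0,0,0,-1],[0,0,0,0,0,0,-1]])

```text
clock: 26.1
tcp_pos: [0.5182, -0.3232, 0.1099]
orientation: [-3.135, 0.058, 0.004]
contact_force: [0.4, 7.6, -1.6]
grip_width: 0.0221
gripper_force: 29.4
```

Request:
apply_moves(moves=[[0,0,0,0,0,0,-0.4],[0,0,0,0,0,0,-0.1],[0,0,0,0,0,0,0.1],[0,0,0,0,0,0,0.3],[0,0,0,0,0,-0.005,0.3],[0,0,0,0,0,-0.02,0.3],[0,0,0,0,0,-0.035,0.3],[0,0,0,0,0,-0.035,0.3]])

```text
clock: 26.77
tcp_pos: [0.5169, -0.3271, 0.2059]
orientation: [-3.14, 0.063, 0.006]
contact_force: [0.8, -0.2, 1.0]
grip_width: 0.0557
gripper_force: 0.0
```

Request:
apply_moves(moves=[[0,0,0,-0.035,0.01,-0.01,0.3],[0,0,0,-0.035,0.02,-0.01,0.3],[0,0,0,-0.02,0.035,0,0.3],[0,0,0,0,0.04,0,0.3],[0,0,0,0,0.04,0,0.3],[0,0,0,0,0.04,0,0.3],[0,0,0,0,0.02,0,0.3],[0,0,0,0,0,0,0.3]])

```text
clock: 27.43
tcp_pos: [0.4168, -0.534, 0.226]
orientation: [3.136, -0.071, -0.005]
contact_force: [-1.1, 0.0, 1.0]
grip_width: 0.0555
gripper_force: 0.0
```

Run:
```python
from m import *
from bench import silhouettes
s=grab_frame("side");t=grab_frame("top");run(s,t)
o=telemetry.get_obs();print(o["clock"],o["tcp_pos"],o["contact_force"])
for c,im in(("side",s),("top",t)):
    for n in["tray","loupe","ink_jar","screwdriver","brush","pad_weight"]:
        print(c,n,[(round(d["p"],2),np.round(d["extent"]).tolist()) for d in silhouettes(n,c)][:2])
```

```text
[(array([342.7 , 116.14]), np.int32(50), [8, 8])] [(array([436.4833, 211.1833]), np.int32(60), [9, 9])]
knob [ 0.5185 -0.3241  0.126 ] q 0.829411773785741 [ 0.0004  0.0412 -0.0423 -0.0036]
27.5333 [ 0.4189 -0.5294  0.2253] [0.3671 1.0772 0.2365]
side tray [(0.8, [316.0, 305.0, 80.0, 49.0]), (0.68, [303.0, 195.0, 9.0, 5.0])]
side loupe [(0.67, [335.0, 247.0, 12.0, 7.0]), (0.17, [348.0, 136.0, 38.0, 48.0])]
side ink_jar [(0.74, [245.0, 253.0, 24.0, 33.0])]
side screwdriver [(0.56, [406.0, 355.0, 75.0, 36.0])]
side brush [(0.81, [222.0, 316.0, 78.0, 26.0])]
side pad_weight [(0.72, [370.0, 257.0, 17.0, 24.0])]
top tray [(0.74, [249.0, 206.0, 33.0, 67.0]), (0.62, [426.0, 218.0, 30.0, 38.0])]
top loupe [(0.73, [296.0, 246.0, 15.0, 22.0]), (0.45, [306.0, 215.0, 13.0, 12.0])]
top ink_jar [(0.87, [289.0, 141.0, 20.0, 19.0])]
top screwdriver []
top brush [(0.63, [237.0, 136.0, 17.0, 60.0])]
top pad_weight [(0.76, [297.0, 246.0, 17.0, 19.0])]
```

```bash
python3 -c "
from bench import order
print(order.hand_in())"
```

```text
the job is handed in; nothing more can be done
None
```

The job is handed in (no verdict was returned): all five blanks are in the blue hopper, the empty tray is back flat on the bench, the feed lever measures about 0.81 rad against the green mark's 0.8, and the other loose things appear undisturbed, though the screwdriver was re-found in one view only.

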